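# Glaze a bulkhead lamp before its chamber test

## Task

Close the round lamp on the test board with its opal glass, the larger of the two discs standing in the wooden rack: hold it tilted, put one edge into the recess under the fixed lip first, then let the opposite edge down gently, without letting the glass fall, and press it if need be until it lies flat and fully home on the seat. Then swing both catches in over the glass, and leave the smaller disc, the screwdriver and the meter as they are.

Things in the scene. Friction and masses are not known exactly. Their poses are not given: they have to be found in the camera images.
- glass_center (a point): centre of the opal glass to be fitted: a plain disc 120 mm across and 8 mm thick, about 0.22 kg, either face up is right. Its own x axis is normal to the faces. At the start it stands upright in the rack (axis level, top rim 132 mm above the table), free to rock about 2 degrees
- spare_center (a point): centre of the smaller opal disc, 90 mm across, 8 mm thick, its own x axis normal to the faces; it stands in another slot of the same rack, top rim 99 mm above the table. Not for this lamp, leave it
- seat (a point): centre of the glass seat, 54 mm above the table, in the lamp lying on its back. z up; x points level to the fixed lip. The seat is a level ledge (40 to 62 mm from the centre) in a round recess 125 mm across, 10 mm deep, its mouth chamfered 4 mm; hollow inside the ledge. The flat rim around it, 10 mm above the seat, reaches 85 mm out. A seated glass lies 2 mm below the rim
- lip (a point): middle of the inner edge of the fixed lip, at its underside: 54 mm from the seat's centre along the seat's x, 10 mm above the seat (level with the rim, 2 mm over a seated glass). The lip is a steel strip 40 mm wide (along the seat's y) and 5 mm thick, lying on the rim and overhanging the recess by 8 mm
- lamp: the round grey lamp, fixed with its brown board 250 x 230 x 12 mm; origin at the centre of the board's underside, directly below the seat's centre, axes as the seat's
- catch_left (a joint): angle (rad) of the left catch, a flat steel strip on the rim turning about an upright pivot at (-37, +64) mm in the seat's frame. 0: open, pointing outwards, 53 degrees left of the seat's x; grows as it swings in (clockwise from above); about 0.4: along the rim; 1.97: straight to the centre, over the glass; stop at 2.05. Stays where left, needs about 2 N across the tab
- catch_left_tab (a point): middle of the left catch's thumb tab, 29 mm from the pivot, 13.5 mm above the rim: an upright plate 14 mm wide, 6 mm thick along the strip, its top 21.5 mm above the rim. Own x points along the strip away from the pivot. Strip: 14 mm wide, 5 mm thick, 0.5 mm above the rim, reaching 34 mm; pivot boss 17 mm across, 10 mm high
- catch_right (a joint): angle (rad) of the right catch, a flat steel strip on the rim turning about an upright pivot at (-37, -64) mm in the seat's frame. 0: open, pointing outwards, 53 degrees right of the seat's x; grows as it swings in (anticlockwise from above); about 0.4: along the rim; 1.97: straight to the centre, over the glass; stop at 2.05. Stays where left, needs about 2 N across the tab
- catch_right_tab (a point): middle of the right catch's thumb tab, 29 mm from the pivot, 13.5 mm above the rim: an upright plate 14 mm wide, 6 mm thick along the strip, its top 21.5 mm above the rim. Own x points along the strip away from the pivot. Strip: 14 mm wide, 5 mm thick, 0.5 mm above the rim, reaching 34 mm; pivot boss 17 mm across, 10 mm high
- rack: wooden rack 160 x 104 mm, fixed; origin at the centre of its underside, z up, x across its three slots at x = -50, 0 and +50 mm. Two comb rails along x, 27 to 45 mm either side of the middle line, tops 50 mm above the table, hold the discs upright (axis along x) with 1.5 mm play on each side
- screwdriver_grip (a point): handle of a black screwdriver about 200 mm long, lying on the table
- meter: grey multimeter 150 x 75 x 32 mm lying on the table, origin at the centre of its underside
There are look-alikes about, which are no part of the job. What is shaped like the part that bears glass_center but green or red is not meant.

How it is judged (in metres and radians):
On the way:
1. the glass lies flat and home on the seat, under the lip (horizontal distance between glass_center and seat below 0.005 m and z of glass_center in the frame of seat below 0.006 m and angle between the x axis of glass_center and the z axis of seat, either way round below 0.04 rad), for 0.2 s.
At the end, for the whole second after the job is handed in: the large glass lies in the recess under the lip, centred within 5 mm, flat within 0.04 rad, its centre 2 to 6 mm above the seat, at rest; both catches are turned in over it to more than 1.5 rad (all of step 1 and z of glass_center in the frame of seat above 0.002 m and value of joint each of catch_left, catch_right above 1.5 rad and linear speed of glass below 0.02 m/s); the robot touches nothing.
It fails at once if the glass falls into the lamp instead of being let down (it turns faster than 9 rad/s near the seat) (angular speed of glass above 9 rad/s and distance between glass_center and seat below 0.1 m).
It fails at once if the smaller disc is moved by more than 30 mm (distance of spare_center from where it was at the start of the episode above 0.03 m).
It fails at once if the screwdriver is moved by more than 30 mm (distance of screwdriver_grip from where it was at the start of the episode above 0.03 m).
It fails at once if the meter is moved by more than 30 mm (distance of meter from where it was at the start of the episode above 0.03 m).
It also fails if it takes over 72 s, if anything falls off the work surface, if the arm or the gripper's body presses on something with over 40 N, if the wrist force passes 120 N, or if a joint passes its speed limit or range.

## Robot

A 7-joint arm with a two-finger parallel gripper is mounted at the origin on the work surface. World frame = base frame: x ahead of the robot, y to its left, z up, the work surface at z = 0. Lengths are in mm, angles in rad, forces in N, time in s.
With the tool pointing down it reaches from about 400 to 875 mm from the base axis. Payload 6.5 kg.
Tool frame: the origin (TCP) lies at the very end of the fingers, on their centre line; the grasp point (between the pads) lies bot.tcp_to_grasp behind it (bot.tcp_to_grasp is the distance from the TCP to the grasp point, in mm); z points along the fingers, y is the direction in which the jaws open and shut (so a half turn about z gives the same grasp; the last joint's range is limited). The gripper opens to 85 mm and grips with 20 to 120 N. Pads are 22 mm wide; open, the fingers measure 114 mm over their backs; the gripper's body (76 mm by 85 mm) begins 54 mm behind the grasp point. The pads swing forward as they close: fully open they stand 13 mm farther back than shut.
Start: joints at [-1.314, 0.536, -0.004, 1.538, 0.003, 1.067, -0.071], TCP at [206.19, 616.422, 231.29] pointing down, gripper open.
Joint ranges: [-2.7, 2.7], [-0.37, 2.16], [-1.27, 1.26], [0.24, 2.4], [-1.31, 4.45], [0.19, 1.91], [-2.76, 2.76]. Speed limits (rad/s): [2.39, 2.39, 3.14, 3.14, 3.14, 3.14, 3.14].

## Interface

Orientations are given as a rotation vector (axis times angle).
In Python, from workcell import status, imaging, order, bot gives the robot as it stands.
- The arm moves only by the tool send_rows, never from a script. Its argument "series" is a list of rows, each an object with "turn": the turn, a rotation vector about the tool's x, y, z in rad, a list of three; "travel": the shift along the tool's x, y, z in cm, a list of three; "claw": the opening, from -1 (shut) to 1 (fully open). In form: [{"turn": [wx, wy, wz], "travel": [x, y, z], "claw": claw}, ...]. A call has 1 to 20 rows; each row is the pose to reach, as a shift and turn from the pose commanded when the call began, along the tool's axes at that moment; what a row does not reach only later rows make up. A row lasts 1/8 s, in which the tool goes at most 62.5 mm and 10.7 degrees, less where a joint would pass 70% of its speed; a pose out of reach is approached as far as the arm can. A call with a gripper value outside its range is refused whole. The fingers move at their own pace and stop on an object; "force" is the grip in N (left out, the last holds). Time passes only in rows, so rows that repeat a pose let the fingers close. It gives the time, the measured TCP pose, the force and the opening at its end, in the units of the state.
- status.sense(): the state, without advancing time (a new reading comes with each control period).
- imaging.grab_frame(name): name is "scene" or "top"; returns a dict with "img" (400x640x3 uint8, red, green, blue), "vertical_fov" (degrees; the focal length in pixels is half the picture's height over the tangent of half this angle, whatever the lens; pixels are square), "cx", "cy" (the principal point, pixels), "dist" ([k1, k2, p1, p2, k3] as OpenCV has them; the pictures are not rectified), "rvec" (rotation vector, rad) and "tvec" (3), from world to camera coordinates, as OpenCV has them. Camera axes: x right, y down, z forward; pixel columns grow to the right and rows downward; lengths in mm; the calibration is good to about 2 mm. A picture is of the moment at which its call begins. There is no depth.
- order.finish_job(): hands the job in, once; it reports no verdict.
The state is a dict: "time_s": time; "joint_positions": joint angles; "qvel": joint speeds; "effort": joint torques, N m; "tcp_pos": TCP position; "ee_rot": TCP orientation; "ft_force": force on the tool from outside, world axes, zero at the start; "moment": the same for the moment, N m; "finger_gap": finger opening in mm.
Only numpy, scipy, OpenCV 4.12 (cv2) and the standard library are available. Lean on these libraries where they do the work, as an engineer would, in place of code of your own. Each camera call takes 0.05 s, during which the arm holds its last target. There are 200 camera calls.

## Working session

There is one attempt and no reset: what is moved stays moved. The work goes in short steps, Python scripts to look and compute and a tool call to move; the robot and the scene stay as the last step left them, time stands still between calls to the robot, and variables do not carry over. Pictures are saved under pics/ and viewed, about 8 in all and at most 12, crops included, and the job is handed in when it is done.

Besides the shell and the picture viewer there is one more tool, called after ">>>" as name(argument=value, ...) on one line, values as JSON. send_rows: Moves the arm, as the interface text tells. Its arguments: {"type":"object","properties":{"series":{"type":"array"},"force":{"type":"number"}},"required":["series"]}

```bash
mkdir -p pics; ls; cat > h.py <<'E'
import numpy as np, cv2
from workcell import status, imaging, order, bot
def grab(name,fn=None):
    f=imaging.grab_frame(name)
    np.savez(f'{name}.npz',**{k:np.array(v) for k,v in f.items()})
    if fn: cv2.imwrite('pics/'+fn,f['img'][:,:,::-1])
    return f
def load(name): return dict(np.load(f'{name}.npz'))
def K(f):
    fl=200/np.tan(np.radians(float(f['vertical_fov']))/2)
    return np.array([[fl,0,float(f['cx'])],[0,fl,float(f['cy'])],[0,0,1]])
def proj(f,P): return cv2.projectPoints(np.array(P,float).reshape(-1,1,3),f['rvec'],f['tvec'],K(f),np.array(f['dist'],float))[0][:,0]
def ray(f,uv):
    p=cv2.undistortPointsIter(np.array(uv,float).reshape(-1,1,2),K(f),np.array(f['dist'],float),None,None,(3,50,1e-9))[:,0]
    R=cv2.Rodrigues(np.array(f['rvec'],float))[0]
    return -R.T@np.array(f['tvec'],float).ravel(), np.c_[p,np.ones(len(p))]@R
def at_z(f,uv,z):
    o,d=ray(f,uv); return o+d*((z-o[2])/d[:,2])[:,None]
E
python3 - <<'E'
from h import *
a=grab('scene','s0.png');b=grab('top','t0.png')
for f in(a,b): print(K(f)[0,0],ray(f,[[320,200]]))
print(status.sense(),bot.tcp_to_grasp)
E
```

```text
pics
470.1787805635556 (array([1274.90630333, -242.29180362,  923.22952434]), array([[-0.60757176,  0.18860735, -0.77158457]]))
423.33593426216186 (array([ 398.78308978,  -48.99083428, 1179.23936595]), array([[ 0.18441273,  0.0145262 , -0.98276939]]))
{'time_s': 0.1, 'joint_positions': array([-1.31421559,  0.53708005, -0.00445589,  1.53875592,  0.00260565,
        1.06729591, -0.07116592]), 'qvel': array([ 0.00018289, -0.00278238, -0.00020383, -0.00177499,  0.00102723,
       -0.00066907,  0.00136875]), 'effort': array([ 1.74791167e-03, -5.84564388e+01,  1.05147019e+00, -2.59773642e+01,
        1.26072153e-02,  4.59266827e-03,  1.56510112e-05]), 'tcp_pos': array([206.01040034, 615.90167972, 230.51441822]), 'ee_rot': array([-5.04611169e-01, -3.10066161e+00,  2.39889685e-03]), 'ft_force': array([ 0.189349  ,  0.21364912, -0.51545916]), 'moment': array([-0.02703636,  0.01048415, -0.00609979]), 'finger_gap': 85.44484646974914} 18.700000000000003
```

View pics/s0.png

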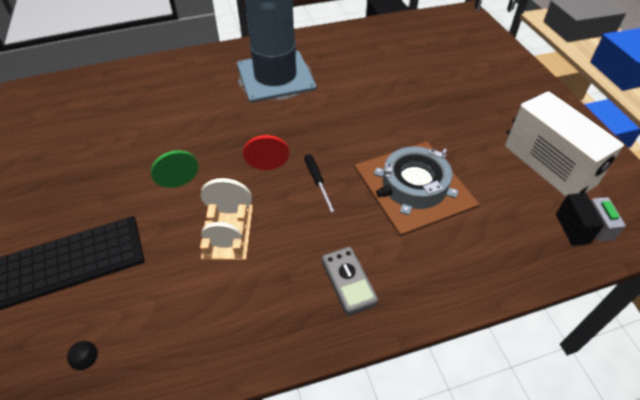

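View pics/t0.png

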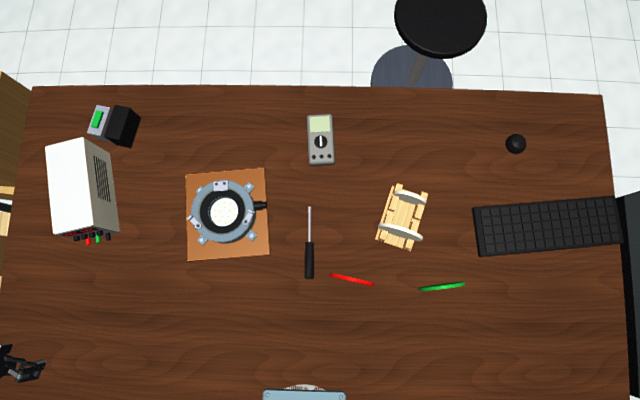

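The scene picture shows the rack at about (226,225): the large white disc is at (226,193) and the smaller one at (222,235). A green disc stands at (174,168), a red one at (266,152), the lamp at (417,177), and the screwdriver and meter lie between. In the top picture the rack is at (402,217), with the larger disc at (400,232), and the lamp at (223,211). Enlarged crops come next to confirm these.

```bash
python3 - <<'E'
from h import *
s=load('scene')['img'][:,:,::-1];t=load('top')['img'][:,:,::-1]
def c(im,x,y,w,h,k): return cv2.resize(im[y:y+h,x:x+w],None,fx=k,fy=k,interpolation=cv2.INTER_CUBIC)
A=np.hstack([c(t,180,165,95,100,4),c(t,365,175,70,80,5)[:400]])
cv2.imwrite('pics/tc.png',A)
B=np.hstack([c(s,350,130,130,110,3),c(s,180,165,90,110,4)[:330]]) if 0 else None
cv2.imwrite('pics/sc.png',np.hstack([c(s,350,135,100,100,4),c(s,180,170,90,100,4)]))
E
```

```text
(no output)
```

View pics/tc.png

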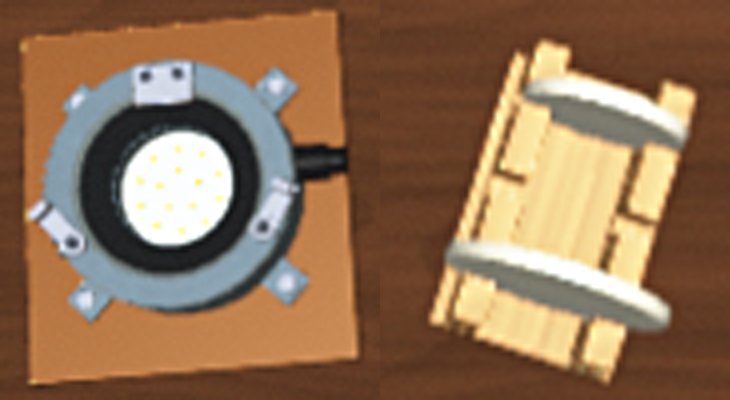

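View pics/sc.png

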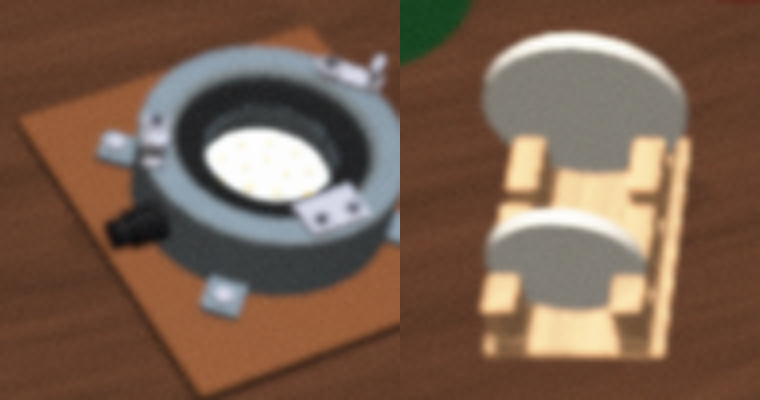

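```bash
cat > fit.py <<'E'
from h import *
from scipy.optimize import least_squares
S=load('scene');T=load('top')
def tf(p,L):
    c,s=np.cos(p[2]),np.sin(p[2]);L=np.array(L,float)
    return np.c_[p[0]+c*L[:,0]-s*L[:,1],p[1]+s*L[:,0]+c*L[:,1],L[:,2]]
tc=lambda x,y:(180+x/4-.375,165+y/4-.375)
tr=lambda x,y:(365+(x-380)/5-.4,175+y/5-.4)
sc=lambda x,y:(350+x/4-.375,135+y/4-.375)
sr=lambda x,y:(180+(x-400)/4-.375,170+y/4-.375)
def fit(obs,p0):
    def r(p):
        return np.concatenate([(proj(T if c=='T' else S,tf(p,[L]))[0]-uv) for c,L,uv in obs])
    s=least_squares(r,p0,loss='soft_l1'); print(s.x,np.round(r(s.x).reshape(-1,2),1).tolist()); return s.x
lamp=[('T',(125,115,12),tc(20,45)),('T',(125,-115,12),tc(335,12)),('T',(-125,-115,12),tc(358,355)),('T',(-125,115,12),tc(30,383)),
('S',(-125,-115,12),sc(20,120)),('S',(-125,115,12),sc(315,28)),('S',(125,-115,12),sc(200,395)),
('T',(54,20,69),tc(138,105)),('T',(54,-20,69),tc(195,103)),('S',(54,-20,69),sc(293,203)),('S',(54,20,69),sc(345,180)),
('T',(-37,64,74),tc(72,242)),('T',(-37,-64,74),tc(264,227)),('S',(-37,-64,74),sc(155,120))]
if __name__=='__main__':
    fit(lamp,[620,220,0.]) if 0 else None
    g=at_z(T,[tc(178,187)],45)[0]; print(g)
    pl=fit(lamp,[g[0],g[1],0.1])
    g=at_z(T,[tr(560,200)],30)[0]; print(g)
    rack=[('T',(80,45,50),tr(540,38)),('T',(80,27,50),tr(572,48)),('T',(80,-27,50),tr(665,80)),('T',(80,-45,50),tr(697,90)),
    ('T',(-50,60,72),tr(445,250)),('T',(-50,-60,72),tr(671,318)),('T',(50,45,54),tr(525,88)),('T',(50,-45,54),tr(688,132)),
    ('S',(-50,0,132),sr(570,35)),('S',(50,0,99),sr(565,210))]
    pr=fit(rack,[g[0],g[1],-.2])
    np.save('poses.npy',[pl,pr])
    th=np.linspace(0,2*np.pi,181)
    def draw(im,f,pts,col):
        cv2.polylines(im,[np.round(proj(f,pts)*4*16+1.5*16).astype(int)],False,col,1,cv2.LINE_AA,4)
    out=[]
    for f,boxes in((T,[(180,165,95,75),(365,175,70,75)]),(S,[(350,135,100,75),(180,170,90,75)])):
        im=cv2.resize(f['img'][:,:,::-1],None,fx=4,fy=4,interpolation=cv2.INTER_CUBIC)
        ci=lambda r,z:np.c_[r*np.cos(th),r*np.sin(th),0*th+z]
        for r,z in((85,64),(62.5,64)): draw(im,f,tf(pl,ci(r,z)),(0,0,255))
        for sg in(1,-1): draw(im,f,tf(pl,np.c_[-37+8*np.cos(th),sg*64+8*np.sin(th),0*th+74]),(0,0,255))
        draw(im,f,tf(pl,[(54,20,69),(54,-20,69)]),(0,0,255))
        for dx,R,zc in((-54,60,72),(-46,60,72),(54,45,54),(46,45,54)): draw(im,f,tf(pr,np.c_[0*th+dx,R*np.cos(th),zc+R*np.sin(th)]),(0,0,255))
        for y in(27,45,-27,-45): draw(im,f,tf(pr,[(-80,y,50),(80,y,50)]),(0,200,0))
        out.append(np.hstack([im[y*4:(y+h)*4+20,x*4:(x+w)*4] for x,y,w,h in boxes]+[np.zeros((320,0,3),np.uint8)])[:, :660])
    cv2.imwrite('pics/ov.png',np.vstack([o[:300] for o in out]))
E
python3 fit.py
```

```text
[574.29958816 228.91156578  45.        ]
[5.75122599e+02 2.31450828e+02 1.07775824e-01] [[0.2, -2.4], [0.7, -1.1], [0.3, 0.8], [-0.1, 0.5], [-1.2, -1.0], [-1.7, -1.2], [-0.0, 0.1], [-1.1, -0.3], [-0.7, -1.0], [-0.6, -0.3], [0.4, 0.6], [-0.2, -0.1], [-0.4, -0.3], [0.2, -0.7]]
[ 578.41917516 -254.25783553   30.        ]
[ 5.74716485e+02 -2.59367836e+02 -2.99249750e-01] [[-0.3, 0.1], [-0.4, 0.1], [-0.1, -0.2], [-0.2, -0.1], [0.6, -0.2], [-1.0, 0.4], [-0.2, 0.0], [-1.1, 1.5], [-0.6, 0.8], [-3.0, 1.0]]
```

View pics/ov.png

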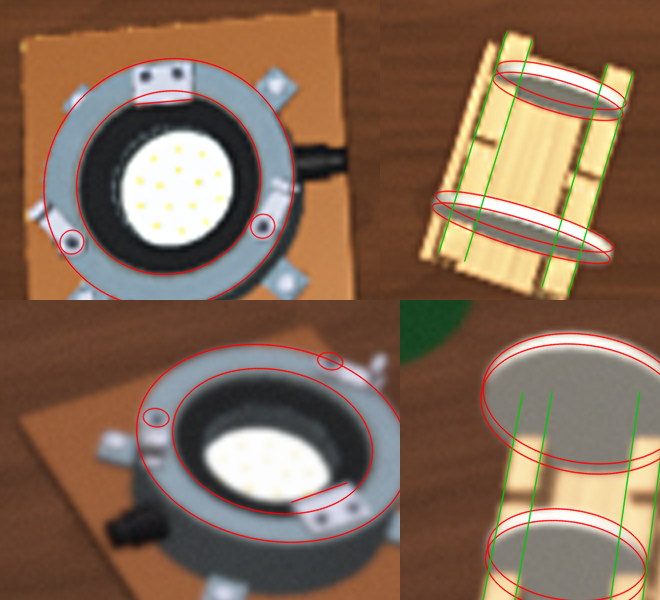

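Top overlay: the lamp and rack fits match the images within about 1 px. In the near rack slot stands the larger white disc (top 400,232), taller and wider than the 90 mm one in the far slot. Red and green are the look-alikes, so the near white disc is the one to fit. Next I check what the robot object offers for kinematics.

```bash
python3 - <<'E'
from h import *
print([ (n,getattr(bot,n)) for n in dir(bot) if n[0]!='_']); print(dir(status))
from scipy.spatial.transform import Rotation as R
print(R.from_rotvec(status.sense()['ee_rot']).as_matrix().round(3))
E
```

```text
[('PlanningError', <class 'workcell.PlanningError'>), ('tcp_to_grasp', 18.700000000000003)]
['__class__', '__delattr__', '__dict__', '__dir__', '__doc__', '__eq__', '__format__', '__ge__', '__getattribute__', '__getstate__', '__gt__', '__hash__', '__init__', '__init_subclass__', '__le__', '__lt__', '__module__', '__ne__', '__new__', '__reduce__', '__reduce_ex__', '__repr__', '__setattr__', '__sizeof__', '__str__', '__subclasshook__', '__weakref__', 'sense']
[[-0.948  0.317 -0.   ]
 [ 0.317  0.948 -0.001]
 [-0.    -0.002 -1.   ]]
```

>>> send_rows(series=[{"turn": [0, 0, 0.4], "travel": [-14, -18, 0], "claw": 1}, {"turn": [0, 0, 0.8], "travel": [-28, -36, 0], "claw": 1}, {"turn": [0, 0, 0.8], "travel": [-28, -36, 0], "claw": 1}, {"turn": [0, 0, 0.8], "travel": [-28, -36, 0], "claw": 1}, {"turn": [0, 0, 0.8], "travel": [-28, -36, 0], "claw": 1}, {"turn": [0, 0, 0.8], "travel": [-28, -36, 0], "claw": 1}, {"turn": [0, 0, 0.8], "travel": [-28, -36, 0], "claw": 1}, {"turn": [0, 0, 1.547], "travel": [-57.7, -71.5, 0], "claw": 1}, {"turn": [0, 0, 1.547], "travel": [-57.7, -71.5, 0], "claw": 1}, {"turn": [0, 0, 1.547], "travel": [-57.7, -71.5, 0], "claw": 1}, {"turn": [0, 0, 1.547], "travel": [-57.7, -71.5, 0], "claw": 1}, {"turn": [0, 0, 1.547], "travel": [-57.7, -71.5, 0], "claw": 1}, {"turn": [0, 0, 1.547], "travel": [-57.7, -71.5, 0], "claw": 1}, {"turn": [0, 0, 1.547], "travel": [-57.7, -71.5, 0], "claw": 1}, {"turn": [0, 0, 1.547], "travel": [-57.7, -71.5, 0], "claw": 1}, {"turn": [0, 0, 1.547], "travel": [-57.7, -71.5, 0], "claw": 1}, {"turn": [0, 0, 1.547], "travel": [-57.7, -71.5, 0], "claw": 1}])

```text
time_s: 2.22
tcp_pos: [526.2, -243.8, 230.8]
ee_rot: [-2.526, -1.865, 0.0]
ft_force: [-0.0, 0.4, -0.2]
finger_gap: 85.5
```

```bash
cat > st.py <<'E'
from h import *
import json
from scipy.spatial.transform import Rotation as R
s=status.sense()
open('log.jsonl','a').write(json.dumps([list(map(float,s[k])) for k in('joint_positions','tcp_pos','ee_rot')])+'\n')
print(round(s['time_s'],2),s['joint_positions'].round(3),s['tcp_pos'].round(1),'F',s['ft_force'].round(1),'gap',round(s['finger_gap'],1))
print(R.from_rotvec(s['ee_rot']).as_matrix().round(3))
E
echo '[[-1.31421559,0.53708005,-0.00445589,1.53875592,0.00260565,1.06729591,-0.07116592],[206.01040034,615.90167972,230.51441822],[-0.504611169,-3.10066161,0.00239889685]]' > log.jsonl
python3 st.py
```

```text
2.23 [-0.128  0.484  0.661  1.758 -0.342  1.019  0.361] [ 526.2 -243.8  230.8] F [-0.   0.4 -0.2] gap 85.5
[[ 0.294  0.956 -0.001]
 [ 0.956 -0.294  0.001]
 [ 0.001 -0.001 -1.   ]]
```

>>> send_rows(series=[{"turn": [0, 0, 0], "travel": [-0.06, 0.09, 5], "claw": 1}, {"turn": [0, 0, 0], "travel": [-0.06, 0.09, 9], "claw": 1}, {"turn": [0, 0, 0], "travel": [-0.06, 0.09, 11.1], "claw": 1}, {"turn": [0, 0, 0], "travel": [-0.06, 0.09, 11.1], "claw": 1}, {"turn": [0, 0, 0], "travel": [-0.06, 0.09, 11.1], "claw": -0.3}, {"turn": [0, 0, 0], "travel": [-0.06, 0.09, 11.1], "claw": -0.6}, {"turn": [0, 0, 0], "travel": [-0.06, 0.09, 11.1], "claw": -1}, {"turn": [0, 0, 0], "travel": [-0.06, 0.09, 11.1], "claw": -1}, {"turn": [0, 0, 0], "travel": [-0.06, 0.09, 11.1], "claw": -1}, {"turn": [0, 0, 0], "travel": [-0.06, 0.09, 11.1], "claw": -1}], force=60)

```text
time_s: 3.48
tcp_pos: [527.6, -245.7, 120.6]
ee_rot: [2.527, 1.866, 0.001]
ft_force: [-0.2, 0.6, 3.6]
finger_gap: 5.9
```

```bash
python3 st.py
```

```text
3.48 [-0.057  0.629  0.573  1.833 -0.455  0.812  0.449] [ 527.6 -245.7  120.6] F [-0.2  0.6  3.6] gap 5.9
[[ 0.294  0.956  0.001]
 [ 0.956 -0.294 -0.   ]
 [-0.     0.001 -1.   ]]
```

>>> send_rows(series=[{"turn": [0, 0, 0], "travel": [0, 0, -1], "claw": -1}, {"turn": [0, 0, 0], "travel": [0, 0, -4], "claw": -1}, {"turn": [0, 0, 0], "travel": [0, 0, -9], "claw": -1}, {"turn": [0, 0, 0], "travel": [0, 0, -14], "claw": -1}, {"turn": [0, 0, 0], "travel": [0, 0, -20], "claw": -1}, {"turn": [0, 0, 0], "travel": [0, 0, -24], "claw": -1}, {"turn": [0, 0, 0], "travel": [0, 0, -24], "claw": -1}, {"turn": [0, 0, 0], "travel": [0, 0, -24], "claw": -1}])

```text
time_s: 4.47
tcp_pos: [526.5, -244.9, 359.1]
ee_rot: [-2.526, -1.865, 0.001]
ft_force: [-0.4, 0.4, -3.6]
finger_gap: 6.1
```

```bash
python3 st.py; python3 - <<'E'
from h import *
grab('scene','s1.png')
f=load('scene')['img'][60:300,120:360,::-1]
cv2.imwrite('pics/s1c.png',cv2.resize(f,None,fx=2,fy=2,interpolation=cv2.INTER_CUBIC))
E
```

```text
4.47 [-0.182  0.365  0.728  1.597 -0.251  1.278  0.288] [ 526.5 -244.9  359.1] F [-0.4  0.4 -3.6] gap 6.1
[[ 0.295  0.956 -0.002]
 [ 0.956 -0.295  0.001]
 [ 0.    -0.002 -1.   ]]
```

View pics/s1c.png

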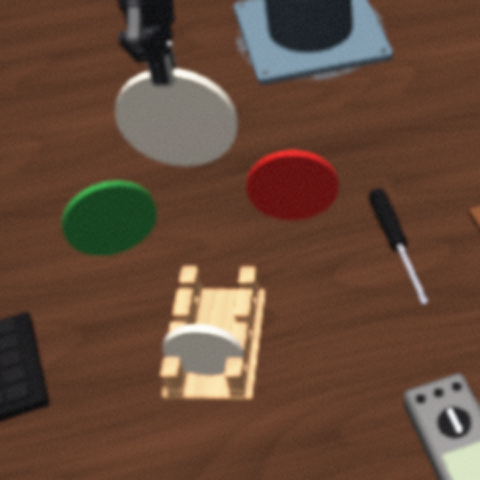

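Crop: the glass, at (176,118), is held by the fingers at (160,80). The small disc is still in its slot at (203,350). Now I fit a kinematic model from the logged poses.

```bash
cat > fk.py <<'E'
import numpy as np, json, itertools
from scipy.spatial.transform import Rotation as R
from scipy.optimize import least_squares
def log():
    return [tuple(map(np.array,json.loads(l))) for l in open('log.jsonl')]
def fk(q,g,p):
    # p: c0,c7,d1,L1,L2,Lt, lat1, a2(elbow offset), a4(elbow offset 2), a6(wrist)
    s1,s3,s5,s7=g; c0,c7,d1,L1,L2,Lt,b1,a2,a4,a6,b6=p
    r=R.from_euler('z',s1*q[0]+c0); x=np.array([0,0,d1])+r.apply([0,b1,0])
    r=r*R.from_euler('y',q[1])*R.from_euler('z',s3*q[2]); x=x+r.apply([a2,0,L1])
    r=r*R.from_euler('y',q[3])*R.from_euler('z',s5*q[4]); x=x+r.apply([a4,0,L2])
    r=r*R.from_euler('y',q[5])*R.from_euler('z',s7*q[6]+c7); x=x+r.apply([a6,b6,Lt])
    return x,r
def res(p,g,D,full=True):
    o=[]
    for q,x,w in D:
        X,r=fk(q,g,p); o+=list(X-x)+list((r.inv()*R.from_rotvec(w)).as_rotvec()*300)
    return np.array(o+list(np.array(p[6:])*.02))
if __name__=='__main__':
    D=log(); out=[]
    for g in itertools.product((1,-1),repeat=4):
        for c7 in(0,1.57,-1.57,3.14):
          for c0 in (0,3.14):
            s=least_squares(res,[c0,c7,300,420,400,280,0,0,0,0,0],args=(g,D),x_scale=[.1,.1]+[50]*9)
            out.append((s.cost,g,s.x))
    out.sort(key=lambda t:t[0])
    for t in out[:6]: print(round(t[0],2),t[1],t[2].round(3))
    np.savez('fkp.npz',g=out[0][1],p=out[0][2])
    print(res(out[0][2],out[0][1],D).round(1))
E
python3 fk.py; python3 -c "
from h import *
f=load('scene');print(proj(f,[[526.5,-244.9,359-48],[526.5,-244.9,359]]))"
```

```text
1.13 (-1, -1, -1, -1) [-8.600000e-02  1.485000e+00  1.023841e+03  4.963350e+02  4.248570e+02
  9.937650e+02 -2.001100e+01  3.580500e+01  1.969000e+00  3.104300e+01
 -4.105000e+00]
1.13 (-1, -1, -1, -1) [-8.600000e-02  1.485000e+00  1.023845e+03  4.963350e+02  4.248570e+02
  9.937690e+02 -2.001100e+01  3.580500e+01  1.969000e+00  3.104300e+01
 -4.105000e+00]
1.13 (-1, -1, -1, -1) [-8.600000e-02  1.485000e+00  1.023837e+03  4.963350e+02  4.248570e+02
  9.937600e+02 -2.001100e+01  3.580500e+01  1.969000e+00  3.104300e+01
 -4.105000e+00]
1.13 (-1, -1, -1, -1) [-8.60000e-02  1.48500e+00  1.02388e+03  4.96335e+02  4.24857e+02
  9.93803e+02 -2.00110e+01  3.58050e+01  1.96900e+00  3.10430e+01
 -4.10500e+00]
545.56 (-1, -1, -1, -1) [ 3.334000e+00 -1.379000e+00 -4.600532e+03  8.141520e+02  3.859930e+02
 -4.348752e+03 -5.433030e+02 -4.787300e+01  6.115200e+01 -3.492840e+02
  1.454225e+03]
545.56 (-1, -1, -1, -1) [ 3.334000e+00  4.905000e+00 -4.600257e+03  8.141490e+02  3.859930e+02
 -4.348480e+03 -5.433030e+02 -4.787200e+01  6.115200e+01 -3.492760e+02
  1.454228e+03]
[-0.1  0.   0.4 -0.  -0.  -0.   0.1  0.2  0.5  0.  -0.  -0.   0.   0.
 -0.5 -0.   0.  -0.  -0.2 -0.4 -0.5  0.  -0.1  0.  -0.4  0.7  0.   0.6
 -0.1]
[[207.08414721 118.72399244]
 [202.58917283  99.50612405]]
```

>>> send_rows(series=[{"turn": [0.15, 0, 0], "travel": [0, 0, 0], "claw": -1}, {"turn": [0.3, 0.1, 0], "travel": [0, 0, 0], "claw": -1}, {"turn": [0.45, 0.2, 0], "travel": [0, 0, 0], "claw": -1}, {"turn": [0.5, 0.3, 0], "travel": [0, 0, 0], "claw": -1}, {"turn": [0.5, 0.3, 0], "travel": [0, 0, 0], "claw": -1}, {"turn": [0.5, 0.3, 0], "travel": [0, 0, 0], "claw": -1}])

```text
time_s: 5.28
tcp_pos: [526.6, -246.6, 358.6]
ee_rot: [-2.059, -1.517, 0.073]
ft_force: [-1.0, 0.7, -2.0]
finger_gap: 5.6
```

```bash
python3 st.py; python3 fk.py | tail -n +1 | head -5
```

```text
5.28 [ 0.342  0.694  0.251  1.124 -0.319  1.907  0.265] [ 526.6 -246.6  358.6] F [-1.   0.7 -2. ] gap 5.6
[[ 0.354  0.86  -0.368]
 [ 0.891 -0.19   0.412]
 [ 0.284 -0.474 -0.833]]
13.85 (-1, -1, -1, -1) [-1.00000e-02  1.56100e+00  3.62399e+02  5.22669e+02  4.41985e+02
  3.50469e+02 -2.02690e+01  1.62160e+01  6.75200e+00 -1.89110e+01
 -1.65240e+01]
13.85 (-1, -1, -1, -1) [-1.00000e-02  1.56100e+00  3.62399e+02  5.22669e+02  4.41985e+02
  3.50469e+02 -2.02690e+01  1.62160e+01  6.75200e+00 -1.89110e+01
```

```bash
cat > fk2.py <<'E'
import numpy as np
from fk import log,R,least_squares
Z=lambda a:R.from_euler('z',a); Y=lambda a:R.from_euler('y',a)
def fk(q,p):
    d1,L1,L2,Lt,b1,b2,b4,a1,a2,a4,a6,b6,c0,c7=p
    r=Z(-q[0]+c0); x=np.array([0,0,d1])+r.apply([a1,b1,0])
    r=r*Y(q[1])*Z(-q[2]); x=x+r.apply([a2,b2,L1])
    r=r*Y(q[3])*Z(-q[4]); x=x+r.apply([a4,b4,L2])
    r=r*Y(q[5])*Z(-q[6]+np.pi/2+c7); x=x+r.apply([a6,b6,Lt])
    return x,r
def res(p,D):
    o=[]
    for q,x,w in D:
        X,r=fk(q,p); o+=list(X-x)+list((r.inv()*R.from_rotvec(w)).as_rotvec()*300)
    return np.array(o+list(np.array(p[4:12])*.03)+list(np.array(p[12:])*100))
lo=np.array([-2.7,-.37,-1.27,.24,-1.31,.19,-2.76]);hi=np.array([2.7,2.16,1.26,2.4,4.45,1.91,2.76])
def cal():
    return least_squares(lambda p:res(p,log()),[360,500,430,340]+[0]*10,x_scale=[50]*12+[.1,.1])
def ik(p,x,rots,q0,n=0,seed=0):
    """best over allowed rots; returns list (err,q)"""
    rng=np.random.default_rng(seed);out=[]
    for r in rots:
        for k in range(n+1):
            s0=q0 if k==0 else rng.uniform(lo,hi)
            f=lambda q:np.r_[(fk(q,p)[0]-x)/5,(fk(q,p)[1].inv()*r).as_rotvec()*50,(q-q0)*.02]
            s=least_squares(f,np.clip(s0,lo+.01,hi-.01),bounds=(lo+.03,hi-.03),max_nfev=60)
            e=f(s.x)[:6]; out.append((np.abs(e).max(),np.abs(s.x-q0).sum(),s.x))
    return out
if __name__=='__main__':
    s=cal();print(s.cost,s.x.round(2));np.save('p2.npy',s.x)
    n=len(log());print(res(s.x,log())[:6*n].reshape(n,6).round(1))
E
python3 fk2.py
cat > plan.py <<'E'
from fk2 import *
p=np.load('p2.npy');q0=log()[-1][0]
yaw0=.108;seat=np.array([575.1,231.5,54])
def target(psi,th,ov=12.,ux=62.,uz=0.4):
    # seat-frame: lower corner of the lip edge; disc axis tilt th; grasp direction psi
    n=np.array([np.sin(th),0,np.cos(th)]);u=np.array([np.cos(th),0,-np.sin(th)]) # u: toward lip in plane
    c=np.array([ux-8*np.sin(th),0,uz])-60*u+4*n
    v=np.array([0,1.,0]); d=np.cos(psi)*u+np.sin(psi)*v
    tcp=c-d*(60-ov); S=Z(yaw0)
    z=S.apply(d);y=S.apply(n);x=np.cross(y,z)
    return S.apply(tcp)+seat,[R.from_matrix(np.c_[x,y,z]),R.from_matrix(np.c_[-x,-y,z])],S.apply(c)+seat
if __name__=='__main__':
    for psi in(0,-.4,-.6,-.8,.4,.6):
        for th in (.5,.21):
            x,rots,c=target(psi,th)
            o=[t for t in ik(p,x,rots,q0,n=12) if t[0]<.3]; o.sort(key=lambda t:t[1])
            print(psi,th,x.round(0),len(o),[ (round(t[1],1),t[2].round(2).tolist()) for t in o[:2]])
E
python3 plan.py
```

```text
0.40920725090480553 [353.75 503.43 445.9  338.06 -21.45 -19.14   1.6    2.83   2.01   1.03
  -6.11  -2.96  -0.    -0.  ]
[[ 0.   0.   0.  -0.  -0.  -0. ]
 [-0.   0.   0.   0.  -0.  -0. ]
 [-0.  -0.1 -0.1 -0.   0.  -0. ]
 [ 0.   0.   0.1  0.  -0.  -0. ]
 [ 0.   0.  -0.   0.  -0.   0. ]]Traceback (most recent call last):
  File "plan.py", line 16, in <module>
    o=[t for t in ik(p,x,rots,q0,n=12) if t[0]<.3]; o.sort(key=lambda t:t[1])
                  ~~^^^^^^^^^^^^^^^^^^
  File "fk2.py", line 26, in ik
    s=least_squares(f,np.clip(s0,lo+.01,hi-.01),bounds=(lo+.03,hi-.03),max_nfev=60)
    return func(*args, **kwargs)
    raise ValueError("Initial guess is outside of provided bounds")
ValueError: Initial guess is outside of provided bounds
```

Model fits to 0.1 mm.

```bash
sed -i 's/np.clip(s0,lo+.01,hi-.01)/np.clip(s0,lo+.05,hi-.05)/' fk2.py; time python3 plan.py
```

```text
0 0.5 [541. 228. 110.] 0 []
0 0.21 [531. 227.  81.] 0 []
-0.4 0.5 [542. 247. 108.] 16 [(np.float64(5.7), [-0.87, 0.82, -0.19, 2.2, 1.74, 1.22, 0.38]), (np.float64(5.7), [-0.66, 0.86, -0.44, 2.19, 1.8, 1.4, 0.44])]
-0.4 0.21 [533. 246.  80.] 9 [(np.float64(5.8), [-0.77, 1.13, -0.37, 2.15, 1.89, 1.72, 0.08]), (np.float64(5.8), [-0.86, 1.11, -0.27, 2.16, 1.85, 1.64, 0.05])]
-0.6 0.5 [545. 255. 106.] 16 [(np.float64(5.5), [-0.76, 0.92, -0.38, 2.01, 1.56, 1.46, 0.56]), (np.float64(5.5), [-0.73, 0.93, -0.42, 2.0, 1.58, 1.49, 0.56])]
-0.6 0.21 [536. 255.  79.] 12 [(np.float64(5.3), [-0.87, 1.12, -0.3, 1.98, 1.64, 1.66, 0.19]), (np.float64(5.3), [-0.91, 1.11, -0.25, 1.98, 1.62, 1.62, 0.19])]
-0.8 0.5 [550. 263. 103.] 16 [(np.float64(5.2), [-0.9, 0.98, -0.22, 1.81, 1.33, 1.48, 0.69]), (np.float64(5.2), [-0.8, 1.0, -0.34, 1.81, 1.39, 1.57, 0.67])]
-0.8 0.21 [541. 262.  78.] 16 [(np.float64(4.9), [-0.92, 1.15, -0.24, 1.79, 1.44, 1.67, 0.33]), (np.float64(4.9), [-0.9, 1.16, -0.27, 1.79, 1.46, 1.7, 0.33])]
0.4 0.5 [546. 210. 108.] 0 []
0.4 0.21 [537. 209.  80.] 0 []
0.6 0.5 [551. 202. 106.] 8 [(np.float64(9.4), [0.9, 1.34, -1.09, 2.37, 3.32, 0.62, 0.97]), (np.float64(9.4), [0.91, 1.35, -1.09, 2.37, 3.31, 0.62, 0.99])]
0.6 0.21 [542. 201.  79.] 11 [(np.float64(6.8), [-0.02, 1.18, -0.04, 2.37, 3.81, 1.69, 0.16]), (np.float64(6.8), [-0.02, 1.18, -0.04, 2.37, 3.81, 1.69, 0.16])]
real	0m42.790s
user	0m43.311s
sys	0m0.076s
```

```bash
cat > hov.py <<'E'
from plan import *
from workcell import status
s=status.sense();q0=s['joint_positions']
x,rots,c=target(-.5,.52); xh=x+[0,0,150]
guess=np.array([-.85,.75,-.25,1.9,1.6,1.3,.45])
o=[t for t in ik(p,xh,rots,guess,n=0) if t[0]<.3]; o.sort(key=lambda t:t[1]); qT=o[0][2]; print(qT.round(2))
X0,r0=s['tcp_pos'],R.from_rotvec(s['ee_rot'])
for k in np.linspace(0,1,15)[1:]:
    X,r=fk(q0+k*(qT-q0),p)
    print(r0.inv().apply((X-X0)/10).round(1).tolist(),(r0.inv()*r).as_rotvec().round(2).tolist(),X.round(0),r.as_matrix()[:,2].round(2), 'disc low z',round(X[2]+108*r.as_matrix()[2,2]))
E
python3 hov.py
```

```text
[-0.8   0.52 -0.3   2.12  1.46  1.28  0.83]
[1.5, -0.3, 3.5] [0.07, -0.14, -0.09] [ 517. -218.  335.] [-0.47  0.29 -0.83] disc low z 245
[2.7, -0.7, 6.5] [0.14, -0.28, -0.2] [ 506. -194.  316.] [-0.55  0.15 -0.82] disc low z 227
[3.8, -1.1, 8.9] [0.21, -0.44, -0.32] [ 498. -174.  301.] [-0.59 -0.01 -0.8 ] disc low z 214
[4.8, -1.4, 10.7] [0.27, -0.59, -0.45] [ 492. -157.  289.] [-0.61 -0.17 -0.78] disc low z 205
[5.9, -1.3, 12.1] [0.34, -0.75, -0.59] [ 492. -142.  281.] [-0.57 -0.34 -0.74] disc low z 201
[7.4, -0.9, 13.0] [0.4, -0.92, -0.74] [ 497. -125.  275.] [-0.5  -0.51 -0.7 ] disc low z 199
[9.5, -0.3, 13.8] [0.45, -1.09, -0.91] [ 507. -105.  272.] [-0.39 -0.64 -0.66] disc low z 201
[12.2, 0.5, 14.4] [0.51, -1.26, -1.08] [521. -79. 271.] [-0.23 -0.75 -0.62] disc low z 204
[15.8, 1.3, 15.2] [0.57, -1.43, -1.26] [538. -46. 270.] [-0.06 -0.82 -0.57] disc low z 208
[20.2, 1.9, 16.5] [0.62, -1.6, -1.44] [554.  -3. 270.] [ 0.14 -0.83 -0.53] disc low z 212
[25.2, 2.0, 18.2] [0.67, -1.78, -1.64] [566.  50. 269.] [ 0.34 -0.8  -0.5 ] disc low z 215
[30.8, 1.3, 20.8] [0.72, -1.96, -1.83] [570. 111. 267.] [ 0.53 -0.71 -0.47] disc low z 216
[36.6, -0.4, 24.1] [0.77, -2.15, -2.03] [564. 179. 264.] [ 0.69 -0.57 -0.45] disc low z 215
[42.1, -3.2, 28.2] [-0.72, 2.07, 1.97] [544. 251. 259.] [ 0.81 -0.39 -0.44] disc low z 212
```

>>> send_rows(series=[{"travel": [1.5, -0.3, 3.5], "turn": [0.07, -0.14, -0.09], "claw": -1}, {"travel": [2.7, -0.7, 6.5], "turn": [0.14, -0.28, -0.2], "claw": -1}, {"travel": [3.8, -1.1, 8.9], "turn": [0.21, -0.44, -0.32], "claw": -1}, {"travel": [4.8, -1.4, 10.7], "turn": [0.27, -0.59, -0.45], "claw": -1}, {"travel": [5.9, -1.3, 12.1], "turn": [0.34, -0.75, -0.59], "claw": -1}, {"travel": [7.4, -0.9, 13.0], "turn": [0.4, -0.92, -0.74], "claw": -1}, {"travel": [7.4, -0.9, 13.0], "turn": [0.4, -0.92, -0.74], "claw": -1}, {"travel": [9.5, -0.3, 13.8], "turn": [0.45, -1.09, -0.91], "claw": -1}, {"travel": [12.2, 0.5, 14.4], "turn": [0.51, -1.26, -1.08], "claw": -1}, {"travel": [15.8, 1.3, 15.2], "turn": [0.57, -1.43, -1.26], "claw": -1}, {"travel": [15.8, 1.3, 15.2], "turn": [0.57, -1.43, -1.26], "claw": -1}, {"travel": [20.2, 1.9, 16.5], "turn": [0.62, -1.6, -1.44], "claw": -1}, {"travel": [25.2, 2.0, 18.2], "turn": [0.67, -1.78, -1.64], "claw": -1}, {"travel": [25.2, 2.0, 18.2], "turn": [0.67, -1.78, -1.64], "claw": -1}, {"travel": [30.8, 1.3, 20.8], "turn": [0.72, -1.96, -1.83], "claw": -1}, {"travel": [36.6, -0.4, 24.1], "turn": [0.77, -2.15, -2.03], "claw": -1}, {"travel": [36.6, -0.4, 24.1], "turn": [0.77, -2.15, -2.03], "claw": -1}, {"travel": [42.1, -3.2, 28.2], "turn": [-0.72, 2.07, 1.97], "claw": -1}, {"travel": [42.1, -3.2, 28.2], "turn": [-0.72, 2.07, 1.97], "claw": -1}, {"travel": [42.1, -3.2, 28.2], "turn": [-0.72, 2.07, 1.97], "claw": -1}])

```text
time_s: 7.78
tcp_pos: [542.6, 251.5, 258.6]
ee_rot: [-1.503, 1.799, -1.34]
ft_force: [0.7, -0.3, -1.8]
finger_gap: 5.9
```

```bash
python3 st.py; python3 - <<'E'
from h import *
for n in('scene','top'): grab(n)
s=load('scene')['img'][60:260,300:500,::-1];t=load('top')['img'][120:320,150:350,::-1]
cv2.imwrite('pics/h2.png',cv2.resize(np.hstack([s,t]),None,fx=2,fy=2,interpolation=cv2.INTER_CUBIC))
E
```

```text
7.78 [-0.835  0.517 -0.264  2.101  1.446  1.27   0.844] [542.6 251.5 258.6] F [ 0.7 -0.3 -1.8] gap 5.9
[[-0.314 -0.494  0.811]
 [-0.918 -0.059 -0.392]
 [ 0.241 -0.867 -0.435]]
```

View pics/h2.png

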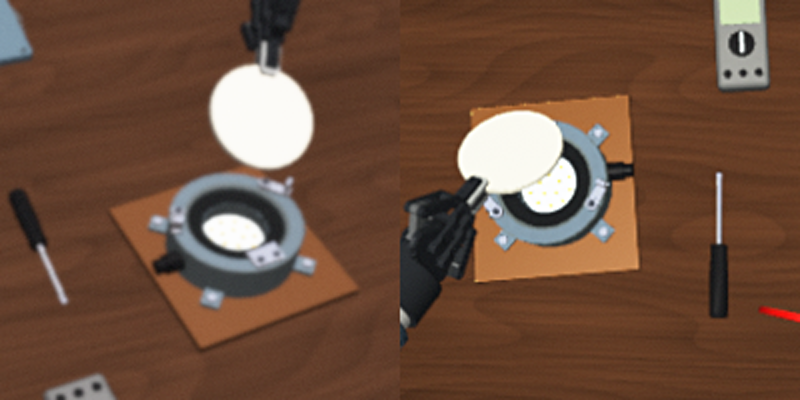

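```bash
cat > dfit.py <<'E'
from h import *
from scipy.optimize import least_squares
from scipy.spatial.transform import Rotation as R
def discfit(c0,n0,lim=6,show=True):
    """fit disc centre and normal from saved frames"""
    th=np.linspace(0,2*np.pi,120,endpoint=False); n0=n0/np.linalg.norm(n0)
    a=np.cross(n0,[0,0,1.] if abs(n0[2])<.9 else [1.,0,0]);a/=np.linalg.norm(a);b=np.cross(n0,a)
    def hull(f,p):
        n=n0+p[3]*a+p[4]*b;n/=np.linalg.norm(n);u=np.cross(b,n);u/=np.linalg.norm(u);v=np.cross(n,u)
        c=c0+p[:3]; ring=60*(np.cos(th)[:,None]*u+np.sin(th)[:,None]*v)
        return cv2.convexHull(proj(f,np.r_[c+ring+4*n,c+ring-4*n]).astype(np.float32))
    obs=[]
    for name in('scene','top'):
        f=load(name);im=f['img'].astype(int); m=((im.min(2)>170)&(im.max(2)-im.min(2)<40)).astype(np.uint8)
        h=hull(f,np.zeros(5)); big=np.zeros_like(m);cv2.fillPoly(big,[np.int32(h)],1)
        up=cv2.resize(m*255,None,fx=4,fy=4,interpolation=cv2.INTER_LINEAR)
        cs,_=cv2.findContours((up>127).astype(np.uint8),cv2.RETR_EXTERNAL,cv2.CHAIN_APPROX_NONE)
        pts=np.concatenate([c[:,0] for c in cs])/4-.375
        d=np.array([cv2.pointPolygonTest(h,tuple(map(float,q)),True) for q in pts]); obs.append((f,pts[abs(d)<lim][::3]))
    def r(p):
        o=[]
        for f,pts in obs:
            h=hull(f,p); o+=[cv2.pointPolygonTest(h,tuple(map(float,q)),True) for q in pts]
        return np.r_[o]
    s=least_squares(r,np.zeros(5),loss='soft_l1',f_scale=.4,diff_step=1e-3,x_scale=[3,3,3,.05,.05],method='trf')
    n=n0+s.x[3]*a+s.x[4]*b; n/=np.linalg.norm(n)
    if show: print('n pts',[len(o[1]) for o in obs],'med|r|',np.median(abs(r(s.x))).round(2),'from',np.median(abs(r(0*s.x))).round(2))
    return c0+s.x[:3],n
if __name__=='__main__':
    s=status.sense();M=R.from_rotvec(s['ee_rot']).as_matrix();c0=s['tcp_pos']+48*M[:,2];n0=-M[:,1]
    c,n=discfit(c0,n0); print('pred',c0.round(1),n0.round(3),'fit',c.round(1),n.round(3)); print('in tool axes',(M.T@(c-c0)).round(1),(M.T@n).round(3))
E
python3 dfit.py
```

```text
n pts [229, 224] med|r| 0.97 from 0.97
pred [582.9 231.8 238.4] [0.493 0.056 0.868] fit [582.9 231.8 238.4] [0.493 0.056 0.868]
in tool axes [ 0. -0. -0.] [ 0. -1. -0.]
```

```bash
python3 - <<'E'
s=open('dfit.py').read()
s=s.replace("s=least_squares(r,np.zeros(5),loss='soft_l1',f_scale=.4,diff_step=1e-3,x_scale=[3,3,3,.05,.05],method='trf')",
"sc=np.array([1,1,1,.02,.02]);s=least_squares(lambda q:r((q-10)*sc),np.full(5,10.),loss='soft_l1',f_scale=.4,diff_step=.01);s.x=(s.x-10)*sc")
open('dfit.py','w').write(s)
E
python3 dfit.py
```

```text
n pts [229, 224] med|r| 0.39 from 0.97
pred [582.9 231.8 238.4] [0.493 0.056 0.868] fit [581.2 230.1 238.3] [0.508 0.112 0.854]
in tool axes [ 2.   1.  -0.6] [-0.06  -0.998 -0.003]
```

```bash
cat > wp.py <<'E'
from plan import *
from workcell import status
import sys
cor=np.array([1.5,1.5,0])
def rows(wps,psi=-.5,cor=cor):
    s=status.sense();X0,r0=s['tcp_pos'],R.from_rotvec(s['ee_rot'])
    for th,ux,uz in wps:
        x,rots,c=target(psi,th,ux=ux,uz=uz); r=min(rots,key=lambda r:(r0.inv()*r).magnitude())
        print((th,ux,uz),'travel',r0.inv().apply((x+cor-X0)/10).round(2).tolist(),'turn',(r0.inv()*r).as_rotvec().round(3).tolist())
if __name__=='__main__': rows(eval(sys.argv[1]))
E
python3 wp.py "[(.5,50,60),(.5,50,15),(.5,50,6)]"
```

```text
(0.5, 50, 60) travel [-1.93, 8.6, 3.1] turn [0.016, 0.0, 0.011]
(0.5, 50, 15) travel [-3.01, 12.51, 5.05] turn [0.016, 0.0, 0.011]
(0.5, 50, 6) travel [-3.22, 13.29, 5.44] turn [0.016, 0.0, 0.011]
```

>>> send_rows(series=[{"travel": [-1.0, 4.3, 1.5], "turn": [0.016, 0, 0.011], "claw": -1}, {"travel": [-1.93, 8.6, 3.1], "turn": [0.016, 0, 0.011], "claw": -1}, {"travel": [-2.5, 10.6, 4.1], "turn": [0.016, 0, 0.011], "claw": -1}, {"travel": [-3.01, 12.51, 5.05], "turn": [0.016, 0, 0.011], "claw": -1}, {"travel": [-3.22, 13.29, 5.44], "turn": [0.016, 0, 0.011], "claw": -1}, {"travel": [-3.22, 13.29, 5.44], "turn": [0.016, 0, 0.011], "claw": -1}, {"travel": [-3.22, 13.29, 5.44], "turn": [0.016, 0, 0.011], "claw": -1}])

```text
time_s: 8.75
tcp_pos: [533.2, 252.6, 113.5]
ee_rot: [-1.477, 1.791, -1.345]
ft_force: [0.2, 0.1, -2.3]
finger_gap: 5.7
```

```bash
python3 st.py; python3 - <<'E'
from h import *
for n in('scene','top'): grab(n)
s=load('scene')['img'][110:235,340:480,::-1];t=load('top')['img'][150:275,170:290,::-1]
cv2.imwrite('pics/i1.png',cv2.resize(np.hstack([s,t]),None,fx=3,fy=3,interpolation=cv2.INTER_CUBIC))
E
python3 dfit.py; python3 wp.py "[(.5,50,1),(.5,54,1),(.5,56.5,1)]"
```

```text
8.75 [-0.883  0.835 -0.231  2.103  1.591  1.296  0.494] [533.2 252.6 113.5] F [ 0.2  0.1 -2.3] gap 5.7
[[-0.322 -0.475  0.819]
 [-0.919 -0.051 -0.391]
 [ 0.228 -0.878 -0.42 ]]
n pts [214, 276] med|r| 0.47 from 0.85
pred [572.4 234.   93.3] [0.475 0.051 0.878] fit [572.4 232.4  92.4] [0.479 0.08  0.874]
in tool axes [1.2 0.8 1. ] [-0.028 -1.    -0.006]
(0.5, 50, 1) travel [-0.0, 0.54, 0.28] turn [-0.001, 0.003, -0.001]
(0.5, 54, 1) travel [-0.17, 0.35, 0.59] turn [-0.001, 0.003, -0.001]
(0.5, 56.5, 1) travel [-0.27, 0.23, 0.79] turn [-0.001, 0.003, -0.001]
```

View pics/i1.png

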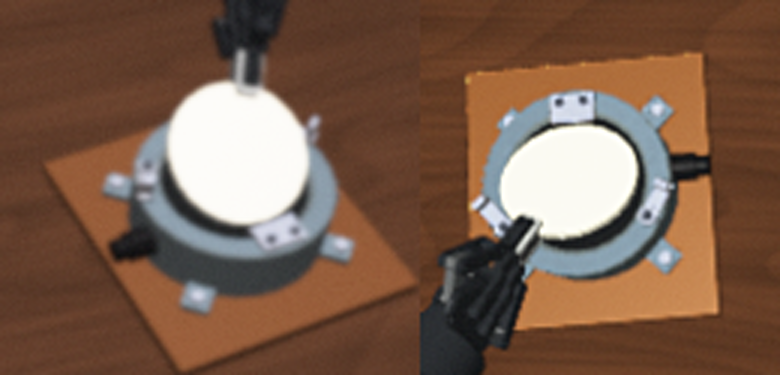

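The crops show the glass inside the recess mouth, its low edge just behind the lip (scene crop 278,232). The fit puts its centre about 1 mm too far left. I lower it and slide it under the lip.

```bash
sed -i 's/\[1.5,1.5,0\]/[0.7,0.5,0]/' wp.py; python3 wp.py "[(.5,50,1.5),(.5,54,1.2),(.5,56.5,1)]"
```

```text
(0.5, 50, 1.5) travel [0.13, 0.54, 0.24] turn [-0.001, 0.003, -0.001]
(0.5, 54, 1.2) travel [-0.05, 0.38, 0.56] turn [-0.001, 0.003, -0.001]
(0.5, 56.5, 1) travel [-0.16, 0.27, 0.76] turn [-0.001, 0.003, -0.001]
```

>>> send_rows(series=[{"travel": [0.1, 0.3, 0.12], "turn": [0, 0, 0], "claw": -1}, {"travel": [0.13, 0.54, 0.24], "turn": [0, 0, 0], "claw": -1}, {"travel": [0.13, 0.54, 0.24], "turn": [0, 0, 0], "claw": -1}, {"travel": [0.04, 0.46, 0.4], "turn": [0, 0, 0], "claw": -1}, {"travel": [-0.05, 0.38, 0.56], "turn": [0, 0, 0], "claw": -1}, {"travel": [-0.1, 0.33, 0.66], "turn": [0, 0, 0], "claw": -1}, {"travel": [-0.16, 0.27, 0.76], "turn": [0, 0, 0], "claw": -1}, {"travel": [-0.16, 0.27, 0.76], "turn": [0, 0, 0], "claw": -1}])

```text
time_s: 9.85
tcp_pos: [538.3, 250.9, 106.7]
ee_rot: [-1.479, 1.791, -1.345]
ft_force: [-0.5, -0.9, -1.2]
finger_gap: 6.3
```

```bash
python3 st.py;python3 - <<'E'
from h import *
for n in('scene','top'): grab(n)
E
python3 dfit.py; python3 wp.py "[(.42,57,.9),(.35,58,.7),(.3,58.7,.6)]"
```

```text
9.85 [-0.877  0.85  -0.224  2.097  1.606  1.29   0.487] [538.3 250.9 106.7] F [-0.5 -0.9 -1.2] gap 6.3
[[-0.321 -0.476  0.819]
 [-0.919 -0.052 -0.391]
 [ 0.229 -0.878 -0.421]]
n pts [228, 242] med|r| 0.55 from 0.99
pred [577.6 232.1  86.5] [0.476 0.052 0.878] fit [578.5 229.9  86.7] [0.467 0.074 0.881]
in tool axes [ 1.8 -0.5  1.5] [-0.017 -1.    -0.017]
(0.42, 57, 0.9) travel [-0.06, 0.69, 0.06] turn [0.069, 0.003, 0.039]
(0.35, 58, 0.7) travel [-0.15, 1.35, 0.23] turn [0.131, 0.003, 0.072]
(0.3, 58.7, 0.6) travel [-0.23, 1.81, 0.38] turn [0.175, 0.003, 0.096]
```

>>> send_rows(series=[{"travel": [-0.03, 0.35, 0.03], "turn": [0.035, 0, 0.02], "claw": -1}, {"travel": [-0.06, 0.69, 0.06], "turn": [0.069, 0.003, 0.039], "claw": -1}, {"travel": [-0.1, 1.02, 0.15], "turn": [0.1, 0.003, 0.056], "claw": -1}, {"travel": [-0.15, 1.35, 0.23], "turn": [0.131, 0.003, 0.072], "claw": -1}, {"travel": [-0.19, 1.58, 0.3], "turn": [0.153, 0.003, 0.084], "claw": -1}, {"travel": [-0.23, 1.81, 0.38], "turn": [0.175, 0.003, 0.096], "claw": -1}, {"travel": [-0.23, 1.81, 0.38], "turn": [0.175, 0.003, 0.096], "claw": -1}])

```text
time_s: 10.82
tcp_pos: [533.3, 250.7, 88.2]
ee_rot: [-1.284, 1.676, -1.417]
ft_force: [-0.8, 0.5, -2.1]
finger_gap: 6.2
```

```bash
python3 st.py; python3 wp.py "[(.26,59.2,.5),(.23,59.8,.5),(.2,60,.5),(.17,60,.5)]"
```

```text
10.82 [-0.963  1.006 -0.175  2.087  1.664  1.45   0.219] [533.3 250.7  88.2] F [-0.8  0.5 -2.1] gap 6.2
[[-0.36  -0.294  0.885]
 [-0.922 -0.033 -0.386]
 [ 0.142 -0.955 -0.259]]
(0.26, 59.2, 0.5) travel [-0.02, 0.35, 0.08] turn [0.035, 0.0, 0.02]
(0.23, 59.8, 0.5) travel [-0.06, 0.63, 0.15] turn [0.061, 0.0, 0.034]
(0.2, 60, 0.5) travel [-0.09, 0.92, 0.2] turn [0.088, 0.0, 0.049]
(0.17, 60, 0.5) travel [-0.11, 1.22, 0.24] turn [0.114, 0.001, 0.063]
```

>>> send_rows(series=[{"travel": [-0.02, 0.35, 0.08], "turn": [0.035, 0, 0.02], "claw": -1}, {"travel": [-0.06, 0.63, 0.15], "turn": [0.061, 0, 0.034], "claw": -1}, {"travel": [-0.06, 0.63, 0.15], "turn": [0.061, 0, 0.034], "claw": -1}])

```text
time_s: 11.2
tcp_pos: [533.0, 250.4, 81.7]
ee_rot: [-1.217, 1.634, -1.437]
ft_force: [-0.3, 0.4, -2.5]
finger_gap: 5.6
```

```bash
python3 st.py; python3 - <<'E'
from h import *
for n in('scene','top'): grab(n)
s=load('scene')['img'][110:235,340:480,::-1];t=load('top')['img'][150:275,170:290,::-1]
cv2.imwrite('pics/i2.png',cv2.resize(np.hstack([s,t]),None,fx=3,fy=3,interpolation=cv2.INTER_CUBIC))
E
python3 dfit.py;python3 wp.py "[(.215,59.9,.5),(.2,60,.5),(.185,60,.5),(.17,60,.5),(.15,60,.5)]"
```

```text
11.2 [-0.987  1.063 -0.156  2.071  1.672  1.503  0.139] [533.  250.4  81.7] F [-0.3  0.4 -2.5] gap 5.6
[[-0.369 -0.227  0.901]
 [-0.923 -0.025 -0.384]
 [ 0.11  -0.974 -0.2  ]]
n pts [267, 261] med|r| 0.63 from 1.23
pred [576.4 232.   72.5] [0.227 0.024 0.974] fit [577.  228.5  74.8] [0.235 0.01  0.972]
in tool axes [ 3.2 -2.3  1.4] [ 0.01  -1.     0.013]
(0.215, 59.9, 0.5) travel [-0.02, 0.2, 0.01] turn [0.014, 0.0, 0.007]
(0.2, 60, 0.5) travel [-0.02, 0.34, 0.02] turn [0.027, 0.0, 0.014]
(0.185, 60, 0.5) travel [-0.03, 0.49, 0.03] turn [0.04, 0.0, 0.022]
(0.17, 60, 0.5) travel [-0.04, 0.64, 0.05] turn [0.053, 0.0, 0.029]
(0.15, 60, 0.5) travel [-0.05, 0.85, 0.06] turn [0.071, 0.0, 0.038]
```

View pics/i2.png

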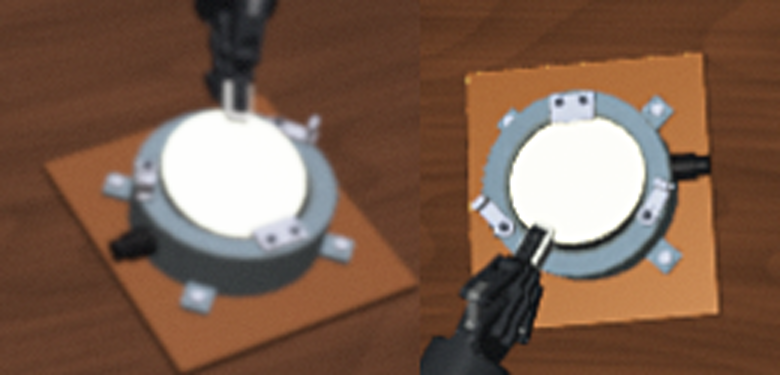

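Glass at about 13°, its far edge under the lip (top crop 572,118), and no contact force yet. I lower it in small steps and watch the force.

>>> send_rows(series=[{"travel": [-0.02, 0.2, 0.01], "turn": [0.014, 0, 0.007], "claw": -1}, {"travel": [-0.02, 0.34, 0.02], "turn": [0.027, 0, 0.014], "claw": -1}, {"travel": [-0.02, 0.34, 0.02], "turn": [0.027, 0, 0.014], "claw": -1}])

```text
time_s: 11.68
tcp_pos: [532.6, 250.4, 78.6]
ee_rot: [-1.187, 1.615, -1.446]
ft_force: [0.4, 0.4, -2.7]
finger_gap: 6.0
```

>>> send_rows(series=[{"travel": [-0.01, 0.15, 0.01], "turn": [0.013, 0, 0.008], "claw": -1}, {"travel": [-0.01, 0.15, 0.01], "turn": [0.013, 0, 0.008], "claw": -1}])

```text
time_s: 11.92
tcp_pos: [532.5, 250.4, 78.4]
ee_rot: [-1.17, 1.604, -1.451]
ft_force: [-2.4, -0.0, 4.2]
finger_gap: 5.8
```

>>> send_rows(series=[{"travel": [-0.01, 0.15, 0.01], "turn": [0.013, 0, 0.007], "claw": -1}, {"travel": [-0.01, 0.15, 0.01], "turn": [0.013, 0, 0.007], "claw": -1}])

```text
time_s: 12.18
tcp_pos: [532.3, 250.4, 78.4]
ee_rot: [-1.153, 1.593, -1.457]
ft_force: [-7.9, 0.6, 13.5]
finger_gap: 5.7
```

```bash
python3 st.py; python3 wp.py "[(.16,60,.5),(.15,60,.5),(.14,60,.5),(.12,60,.5),(.1,60,.5)]"
```

```text
12.18 [-1.008  1.114 -0.14   2.053  1.673  1.556  0.072] [532.3 250.4  78.4] F [-7.9  0.6 13.5] gap 5.7
[[-0.376 -0.161  0.913]
 [-0.923 -0.02  -0.384]
 [ 0.08  -0.987 -0.142]]
(0.16, 60, 0.5) travel [-0.02, 0.36, 0.03] turn [0.002, -0.0, 0.003]
(0.15, 60, 0.5) travel [-0.02, 0.46, 0.03] turn [0.011, -0.0, 0.008]
(0.14, 60, 0.5) travel [-0.03, 0.56, 0.04] turn [0.019, -0.0, 0.013]
(0.12, 60, 0.5) travel [-0.03, 0.77, 0.05] turn [0.037, -0.0, 0.023]
(0.1, 60, 0.5) travel [-0.04, 0.97, 0.07] turn [0.054, -0.0, 0.032]
```

```bash
python3 wp.py "[(.2,60,.5),(.2,62,.3)]"
```

```text
(0.2, 60, 0.5) travel [-0.02, -0.04, 0.02] turn [-0.033, -0.0, -0.016]
(0.2, 62, 0.3) travel [-0.11, -0.05, 0.2] turn [-0.033, -0.0, -0.016]
```

>>> send_rows(series=[{"travel": [0.02, -0.3, -0.02], "turn": [-0.026, 0, -0.015], "claw": -1}, {"travel": [-0.07, -0.31, 0.16], "turn": [-0.026, 0, -0.015], "claw": -1}, {"travel": [-0.07, -0.31, 0.16], "turn": [-0.026, 0, -0.015], "claw": -1}])

```text
time_s: 12.55
tcp_pos: [534.3, 251.1, 78.2]
ee_rot: [-1.187, 1.616, -1.444]
ft_force: [-2.5, 1.5, -0.4]
finger_gap: 6.1
```

```bash
python3 st.py; python3 - <<'E'
from h import *
for n in('scene','top'): grab(n)
E
python3 dfit.py
```

```text
12.55 [-0.996  1.09  -0.147  2.059  1.677  1.525  0.107] [534.3 251.1  78.2] F [-2.5  1.5 -0.4] gap 6.1
[[-0.372 -0.197  0.907]
 [-0.924 -0.021 -0.383]
 [ 0.094 -0.98  -0.175]]
n pts [276, 256] med|r| 0.62 from 1.25
pred [577.8 232.7  69.8] [0.197 0.021 0.98 ] fit [578.1 228.9  73.2] [0.21  0.004 0.978]
in tool axes [ 3.8 -3.2  1.1] [ 0.011 -1.     0.018]
```

>>> send_rows(series=[{"travel": [0, 0, 0], "turn": [0, 0, 0], "claw": -0.8}, {"travel": [0, -0.15, 0], "turn": [0, 0, 0], "claw": -0.72}, {"travel": [0, -0.3, 0], "turn": [0, 0, 0], "claw": -0.64}, {"travel": [0, -0.4, 0], "turn": [0, 0, 0], "claw": -0.6}, {"travel": [0, -0.4, 0], "turn": [0, 0, 0], "claw": -0.6}])

```text
time_s: 13.28
tcp_pos: [535.7, 250.7, 82.8]
ee_rot: [-1.186, 1.615, -1.446]
ft_force: [0.7, 2.6, 4.1]
finger_gap: 17.3
```

```bash
python3 st.py; python3 - <<'E'
from h import *
for n in('scene','top'): grab(n)
s=load('scene')['img'][110:235,340:480,::-1];t=load('top')['img'][150:275,170:290,::-1]
cv2.imwrite('pics/i3.png',cv2.resize(np.hstack([s,t]),None,fx=3,fy=3,interpolation=cv2.INTER_CUBIC))
E
python3 dfit.py
```

```text
13.28 [-0.994  1.081 -0.146  2.062  1.676  1.524  0.113] [535.7 250.7  82.8] F [0.7 2.6 4.1] gap 17.3
[[-0.372 -0.196  0.907]
 [-0.923 -0.021 -0.384]
 [ 0.095 -0.98  -0.173]]
n pts [271, 268] med|r| 0.69 from 1.28
pred [579.2 232.3  74.5] [0.196 0.021 0.98 ] fit [578.8 229.2  74.1] [ 0.209 -0.015  0.978]
in tool axes [2.9 0.5 0.9] [ 0.029 -0.999  0.026]
```

Glass now rests on the lower finger (fit tilt 0.21, unchanged height). I pull the finger out quickly along its own axis.

>>> send_rows(series=[{"travel": [0, 0, -6], "turn": [0, 0, 0], "claw": -0.6}, {"travel": [0, -1, -9], "turn": [0, 0, 0], "claw": -0.6}, {"travel": [0, -1, -9], "turn": [0, 0, 0], "claw": -0.6}, {"travel": [0, -1, -9], "turn": [0, 0, 0], "claw": -0.6}])

```text
time_s: 13.88
tcp_pos: [456.2, 284.3, 107.5]
ee_rot: [-1.187, 1.617, -1.447]
ft_force: [1.4, -0.9, 0.5]
finger_gap: 17.1
```

```bash
python3 st.py; cat > look.py <<'E'
from h import *
import sys
for n in('scene','top'): grab(n)
s=load('scene')['img'][110:235,340:480,::-1];t=load('top')['img'][150:275,170:290,::-1]
cv2.imwrite('pics/'+sys.argv[1],cv2.resize(np.hstack([s,t]),None,fx=3,fy=3,interpolation=cv2.INTER_CUBIC))
from dfit import discfit
c,n=discfit(np.array([575.1,231.5,58.]),np.array([0,0,1.])); print(c.round(1),n.round(3))
E
python3 look.py j1.png
```

```text
13.88 [-1.105  1.035 -0.245  2.091  1.51   1.607  0.114] [456.2 284.3 107.5] F [ 1.4 -0.9  0.5] gap 17.1
[[-0.373 -0.198  0.906]
 [-0.923 -0.022 -0.385]
 [ 0.096 -0.98  -0.174]]
n pts [234, 239] med|r| 0.42 from 0.71
[575.2 229.3  59.9] [0.01  0.011 1.   ]
```

View pics/j1.png

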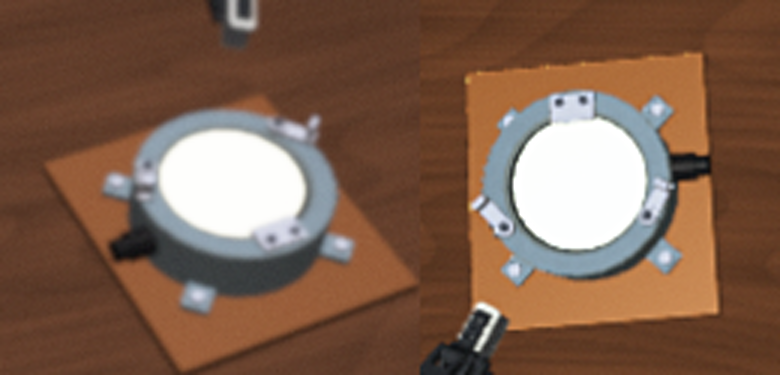

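Views show the glass lying in the recess, its edge under the lip, flat to about 0.015 rad by the fit. Both catches are still open. Next I bring the tool down beside the left tab.

```bash
cat > catch.py <<'E'
from plan import *
from workcell import status
import sys
cor=np.array([0.7,0.5,0]);hy,hx=14.,11.
S=Z(yaw0); e=lambda a:np.array([np.cos(a),np.sin(a),0])
def pos(side,ang,back,yw,zt=76-54):
    """pusher TCP (world) for catch angle ang; yw = world yaw of tool y"""
    phi=side*(np.radians(53)-ang); tr=phi+side*np.pi/2
    g=tr+yaw0-yw; h=hy*abs(np.cos(g))+hx*abs(np.sin(g))
    c=np.array([-37,64*side,zt])+29*e(phi)+(7+h+back)*e(tr)
    return S.apply(c)+seat+cor
def down(yw): # tool z down, y at yaw yw
    y=e(yw);z=np.array([0,0,-1.]);return R.from_matrix(np.c_[np.cross(y,z),y,z])
if __name__=='__main__':
    side=int(sys.argv[1]);s=status.sense();q0=s['joint_positions'];X0,r0=s['tcp_pos'],R.from_rotvec(s['ee_rot'])
    best=[]
    for k in range(4):
        yw=np.radians(-60*side+90*k)+yaw0
        x=pos(side,-.1,8,yw)+[0,0,60]
        g=q0.copy(); g[4]=.1; g[5]=1.0
        for t in ik(p,x,[down(yw)],g,n=2):
            if t[0]<.3: best.append((np.abs(t[2]-q0).max(),yw,t[2]))
    best.sort(key=lambda t:t[0])
    for b in best[:4]: print(round(b[0],2),np.degrees(b[1]).round(1),b[2].round(2))
    _,yw,qT=best[0]
    for k in np.linspace(0,1,12)[1:]:
        X,r=fk(q0+k*(qT-q0),p); M=r.as_matrix()
        print(r0.inv().apply((X-X0)/10).round(1).tolist(),(r0.inv()*r).as_rotvec().round(2).tolist(),X.round(0),M[:,2].round(2))
E
python3 catch.py 1
```

```text
1.12 36.2 [ 0.02  0.83 -1.01  1.67  0.79  1.09 -0.61]
1.23 126.2 [-0.37  0.6  -0.38  1.72  0.28  0.87  1.33]
1.54 36.2 [-0.67  0.59  0.04  1.72 -0.03  0.84  0.01]
1.78 -53.8 [-0.88  0.61  0.35  1.72 -0.27  0.85 -1.35]
[1.1, 1.6, 1.2] [-0.12, 0.12, 0.14] [460. 269.  91.] [ 0.83 -0.48 -0.28]
[2.5, 3.6, 1.9] [-0.23, 0.24, 0.28] [457. 253.  72.] [ 0.73 -0.56 -0.39]
[3.3, 5.2, 2.1] [-0.33, 0.37, 0.43] [453. 244.  56.] [ 0.62 -0.6  -0.5 ]
[3.6, 6.4, 2.0] [-0.42, 0.5, 0.59] [448. 241.  45.] [ 0.51 -0.61 -0.6 ]
[3.4, 7.1, 1.7] [-0.5, 0.63, 0.75] [445. 245.  38.] [ 0.39 -0.6  -0.7 ]
[2.5, 7.2, 1.3] [-0.58, 0.76, 0.92] [445. 254.  38.] [ 0.29 -0.55 -0.78]
[1.2, 6.5, 1.1] [-0.65, 0.89, 1.08] [449. 267.  43.] [ 0.19 -0.48 -0.86]
[-0.5, 5.1, 1.0] [-0.72, 1.02, 1.25] [457. 283.  55.] [ 0.11 -0.38 -0.92]
[-2.4, 2.9, 1.3] [-0.78, 1.15, 1.43] [472. 300.  75.] [ 0.05 -0.26 -0.96]
[-4.4, -0.2, 2.0] [-0.84, 1.28, 1.6] [491. 317. 102.] [ 0.01 -0.13 -0.99]
[-6.3, -4.1, 3.1] [-0.9, 1.41, 1.77] [516. 331. 136.] [ 0.  0. -1.]
```

```bash
cat > pth.py <<'E'
from catch import *
side=int(sys.argv[1]);yw=np.radians(float(sys.argv[2]));g=np.array(eval(sys.argv[3]));up=float(sys.argv[4]);n=int(sys.argv[5])
s=status.sense();q0=s['joint_positions'];X0,r0=s['tcp_pos'],R.from_rotvec(s['ee_rot'])
qT=min(ik(p,pos(side,-.1,8,yw)+[0,0,up],[down(yw)],g),key=lambda t:t[0]);print(qT[0].round(3),qT[2].round(2));qT=qT[2]
for k in np.linspace(0,1,n+1)[1:]:
    X,r=fk(q0+k*(qT-q0),p); M=r.as_matrix()
    print(r0.inv().apply((X-X0)/10).round(1).tolist(),(r0.inv()*r).as_rotvec().round(2).tolist(),X.round(0),M[:,2].round(2))
E
python3 pth.py 1 36.2 "[-.67,.45,.04,1.6,-.03,1.1,.01]" 200 12
```

```text
0.0 [-0.68  0.43  0.04  1.6  -0.02  1.12  0.  ]
[2.2, -1.9, 1.6] [-0.04, 0.16, 0.11] [467. 258. 125.] [ 0.82 -0.53 -0.2 ]
[4.9, -2.7, 2.7] [-0.09, 0.32, 0.22] [468. 229. 134.] [ 0.72 -0.64 -0.26]
[7.1, -3.1, 3.1] [-0.15, 0.47, 0.35] [464. 207. 140.] [ 0.6  -0.73 -0.33]
[8.7, -3.3, 3.0] [-0.21, 0.61, 0.48] [458. 193. 143.] [ 0.48 -0.78 -0.41]
[9.4, -3.4, 2.5] [-0.28, 0.75, 0.62] [450. 188. 146.] [ 0.35 -0.79 -0.5 ]
[9.3, -3.6, 1.8] [-0.35, 0.87, 0.77] [445. 192. 149.] [ 0.23 -0.76 -0.61]
[8.3, -4.1, 1.0] [-0.43, 0.99, 0.92] [443. 204. 154.] [ 0.13 -0.7  -0.71]
[6.5, -5.2, 0.3] [-0.51, 1.1, 1.08] [445. 223. 164.] [ 0.05 -0.6  -0.8 ]
[4.1, -6.9, -0.1] [-0.6, 1.2, 1.25] [454. 248. 180.] [-0.01 -0.47 -0.88]
[1.2, -9.5, -0.2] [-0.69, 1.28, 1.42] [469. 276. 203.] [-0.03 -0.33 -0.94]
[-1.9, -13.1, 0.0] [-0.79, 1.35, 1.59] [490. 304. 234.] [-0.03 -0.17 -0.99]
[-5.0, -17.8, 0.7] [-0.9, 1.41, 1.77] [516. 331. 276.] [-0.  0. -1.]
```

>>> send_rows(series=[{"travel": [2.2, -1.9, 1.6], "turn": [-0.04, 0.16, 0.11], "claw": -1}, {"travel": [4.9, -2.7, 2.7], "turn": [-0.09, 0.32, 0.22], "claw": -1}, {"travel": [7.1, -3.1, 3.1], "turn": [-0.15, 0.47, 0.35], "claw": -1}, {"travel": [8.7, -3.3, 3.0], "turn": [-0.21, 0.61, 0.48], "claw": -1}, {"travel": [9.4, -3.4, 2.5], "turn": [-0.28, 0.75, 0.62], "claw": -1}, {"travel": [9.3, -3.6, 1.8], "turn": [-0.35, 0.87, 0.77], "claw": -1}, {"travel": [8.3, -4.1, 1.0], "turn": [-0.43, 0.99, 0.92], "claw": -1}, {"travel": [6.5, -5.2, 0.3], "turn": [-0.51, 1.1, 1.08], "claw": -1}, {"travel": [4.1, -6.9, -0.1], "turn": [-0.6, 1.2, 1.25], "claw": -1}, {"travel": [1.2, -9.5, -0.2], "turn": [-0.69, 1.28, 1.42], "claw": -1}, {"travel": [-1.9, -13.1, 0], "turn": [-0.79, 1.35, 1.59], "claw": -1}, {"travel": [-5, -17.8, 0.7], "turn": [-0.9, 1.41, 1.77], "claw": -1}, {"travel": [-5, -17.8, 0.7], "turn": [-0.9, 1.41, 1.77], "claw": -1}, {"travel": [-5, -17.8, 0.7], "turn": [-0.9, 1.41, 1.77], "claw": -1}, {"travel": [-5, -17.8, 0.7], "turn": [-0.9, 1.41, 1.77], "claw": -1}])

```text
time_s: 15.85
tcp_pos: [515.1, 331.3, 275.2]
ee_rot: [-1.411, -2.801, 0.004]
ft_force: [0.7, 1.0, -0.4]
finger_gap: 0.3
```

```bash
python3 st.py; cat > arc.py <<'E'
from catch import *
side=int(sys.argv[1]);yw=np.radians(float(sys.argv[2]))
s=status.sense();X0,r0=s['tcp_pos'],R.from_rotvec(s['ee_rot'])
r=min([down(yw),down(yw+np.pi)],key=lambda r:(r0.inv()*r).magnitude())
print('turn',(r0.inv()*r).as_rotvec().round(3))
for a,b,u in [(-.1,8,60),(-.1,8,0)]+[(a,0,0) for a in np.linspace(0,1.95,12)]+[(1.95,8,0),(1.95,8,100)]:
    x=pos(side,a,b,yw)+[0,0,u]; print(round(a,2),r0.inv().apply((x-X0)/10).round(2).tolist())
E
python3 arc.py 1 36.2
```

```text
15.85 [-0.356  0.465 -0.399  1.573  0.188  1.147 -0.158] [515.1 331.3 275.2] F [ 0.7  1.  -0.4] gap 0.3
[[-0.595  0.804 -0.006]
 [ 0.804  0.595  0.   ]
 [ 0.004 -0.005 -1.   ]]
turn [-0.005 -0.004  0.006]
-0.1 [-0.12, 0.13, 13.92]
-0.1 [-0.14, 0.16, 19.92]
0.0 [-1.08, 0.9, 19.91]
0.18 [-1.62, 1.48, 19.91]
0.35 [-2.3, 1.92, 19.9]
0.53 [-2.72, 2.24, 19.9]
0.71 [-3.11, 2.53, 19.9]
0.89 [-3.6, 2.75, 19.89]
1.06 [-4.17, 2.88, 19.89]
1.24 [-4.81, 2.88, 19.89]
1.42 [-5.47, 2.72, 19.89]
1.6 [-6.11, 2.39, 19.89]
1.77 [-6.69, 1.9, 19.89]
1.95 [-7.14, 1.27, 19.89]
1.95 [-7.13, 2.07, 19.88]
1.95 [-7.09, 2.02, 9.88]
```

>>> send_rows(series=[{"travel": [-0.12, 0.13, 5], "turn": [0, 0, 0], "claw": -1}, {"travel": [-0.12, 0.13, 10], "turn": [0, 0, 0], "claw": -1}, {"travel": [-0.12, 0.13, 15], "turn": [0, 0, 0], "claw": -1}, {"travel": [-0.14, 0.16, 18.5], "turn": [0, 0, 0], "claw": -1}, {"travel": [-0.14, 0.16, 19.92], "turn": [0, 0, 0], "claw": -1}, {"travel": [-0.14, 0.16, 19.92], "turn": [0, 0, 0], "claw": -1}])

```text
time_s: 16.6
tcp_pos: [516.1, 333.8, 76.3]
ee_rot: [-1.408, -2.801, 0.001]
ft_force: [-0.4, 0.1, 0.1]
finger_gap: -0.2
```

>>> send_rows(series=[{"travel": [-0.94, 0.74, 0], "turn": [0, 0, 0], "claw": -1}, {"travel": [-1.48, 1.32, 0], "turn": [0, 0, 0], "claw": -1}, {"travel": [-2.16, 1.76, 0], "turn": [0, 0, 0], "claw": -1}, {"travel": [-2.58, 2.08, 0], "turn": [0, 0, 0], "claw": -1}, {"travel": [-2.97, 2.37, 0], "turn": [0, 0, 0], "claw": -1}, {"travel": [-3.46, 2.59, 0], "turn": [0, 0, 0], "claw": -1}, {"travel": [-4.03, 2.72, 0], "turn": [0, 0, 0], "claw": -1}, {"travel": [-4.67, 2.72, 0], "turn": [0, 0, 0], "claw": -1}, {"travel": [-5.33, 2.56, 0], "turn": [0, 0, 0], "claw": -1}, {"travel": [-5.97, 2.23, 0], "turn": [0, 0, 0], "claw": -1}, {"travel": [-6.55, 1.74, 0], "turn": [0, 0, 0], "claw": -1}, {"travel": [-7.0, 1.11, 0], "turn": [0, 0, 0], "claw": -1}, {"travel": [-7.0, 1.11, 0], "turn": [0, 0, 0], "claw": -1}, {"travel": [-7.0, 1.11, 0], "turn": [0, 0, 0], "claw": -1}])

```text
time_s: 18.35
tcp_pos: [567.5, 282.7, 76.5]
ee_rot: [-1.413, -2.801, -0.0]
ft_force: [0.8, 0.3, -0.9]
finger_gap: -0.1
```

>>> send_rows(series=[{"travel": [0, 0.8, 0], "turn": [0, 0, 0], "claw": -1}, {"travel": [0, 0.8, -2], "turn": [0, 0, 0], "claw": -1}, {"travel": [0, 0.8, -7], "turn": [0, 0, 0], "claw": -1}, {"travel": [0, 0.8, -12], "turn": [0, 0, 0], "claw": -1}, {"travel": [0, 0.8, -12], "turn": [0, 0, 0], "claw": -1}])

```text
time_s: 18.98
tcp_pos: [577.2, 289.9, 202.9]
ee_rot: [1.414, 2.805, 0.015]
ft_force: [-0.0, -0.5, -0.1]
finger_gap: -0.1
```

```bash
python3 st.py; for y in -23.8 66.2; do python3 pth.py -1 $y "[0,.45,-.2,1.6,0,1.1,0]" 80 5;done
```

```text
18.98 [-0.273  0.584 -0.378  1.565  0.235  1.029 -0.077] [577.2 289.9 202.9] F [-0.  -0.5 -0.1] gap -0.1
[[-0.595  0.804  0.005]
 [ 0.804  0.595  0.008]
 [ 0.004  0.009 -1.   ]]
0.0 [-0.28  0.47 -0.03  1.85  0.02  0.81 -0.73]
[-2.5, -2.3, 1.2] [0.01, -0.0, 0.2] [573. 256. 191.] [-0.  0. -1.]
[-4.8, -4.9, 2.2] [0.01, -0.0, 0.41] [566. 223. 180.] [-0. -0. -1.]
[-7.0, -7.6, 3.1] [0.01, -0.01, 0.62] [558. 189. 171.] [-0.01 -0.   -1.  ]
[-9.2, -10.3, 3.9] [0.01, -0.01, 0.83] [549. 155. 163.] [-0. -0. -1.]
[-11.2, -13.1, 4.5] [0.01, -0.01, 1.05] [539. 122. 156.] [-0.  0. -1.]
0.0 [ 0.01  0.49 -0.41  1.86  0.26  0.84  0.63]
[-2.8, -2.2, 0.9] [0.0, -0.0, -0.1] [576. 254. 193.] [ 0.    0.01 -1.  ]
[-5.3, -4.8, 1.9] [0.0, -0.0, -0.21] [570. 219. 184.] [ 0.  0. -1.]
[-7.5, -7.5, 2.8] [0.01, -0.0, -0.31] [562. 185. 174.] [ 0.  0. -1.]
[-9.5, -10.3, 3.7] [0.01, -0.0, -0.41] [551. 153. 165.] [ 0.  0. -1.]
[-11.2, -13.2, 4.5] [0.01, -0.0, -0.52] [538. 122. 156.] [-0. -0. -1.]
```

>>> send_rows(series=[{"travel": [-2.8, -2.2, 0.9], "turn": [0, 0, -0.1], "claw": -1}, {"travel": [-5.3, -4.8, 1.9], "turn": [0, 0, -0.21], "claw": -1}, {"travel": [-7.5, -7.5, 2.8], "turn": [0, 0, -0.31], "claw": -1}, {"travel": [-9.5, -10.3, 3.7], "turn": [0, 0, -0.41], "claw": -1}, {"travel": [-11.2, -13.2, 4.5], "turn": [0.01, 0, -0.52], "claw": -1}, {"travel": [-11.2, -13.2, 4.5], "turn": [0.01, 0, -0.52], "claw": -1}, {"travel": [-11.2, -13.2, 4.5], "turn": [0.01, 0, -0.52], "claw": -1}])

```text
time_s: 19.85
tcp_pos: [535.1, 120.3, 151.7]
ee_rot: [-0.645, -3.066, 0.008]
ft_force: [0.7, 0.8, 0.1]
finger_gap: -0.1
```

```bash
python3 st.py; python3 arc.py -1 66.2; python3 look.py k1.png
```

```text
19.85 [ 0.067  0.521 -0.484  1.845  0.311  0.861  0.587] [535.1 120.3 151.7] F [0.7 0.8 0.1] gap -0.1
[[-0.915  0.403 -0.009]
 [ 0.403  0.915 -0.003]
 [ 0.007 -0.007 -1.   ]]
turn [-0.007 -0.007  0.001]
-0.1 [-0.2, 0.23, 1.57]
-0.1 [-0.24, 0.27, 7.57]
0.0 [-0.99, 1.16, 7.55]
0.18 [-1.58, 1.62, 7.55]
0.35 [-2.06, 2.23, 7.54]
0.53 [-2.43, 2.68, 7.53]
0.71 [-2.75, 3.14, 7.53]
0.89 [-2.98, 3.7, 7.52]
1.06 [-3.08, 4.34, 7.52]
1.24 [-3.03, 5.04, 7.51]
1.42 [-2.81, 5.73, 7.51]
1.6 [-2.42, 6.39, 7.51]
1.77 [-1.86, 6.95, 7.51]
1.95 [-1.17, 7.38, 7.51]
1.95 [-1.97, 7.36, 7.5]
1.95 [-1.9, 7.29, -2.49]
n pts [248, 27] med|r| 0.98 from 0.87
[567.8 236.3  49.5] [0.05  0.027 0.998]
```

View pics/k1.png

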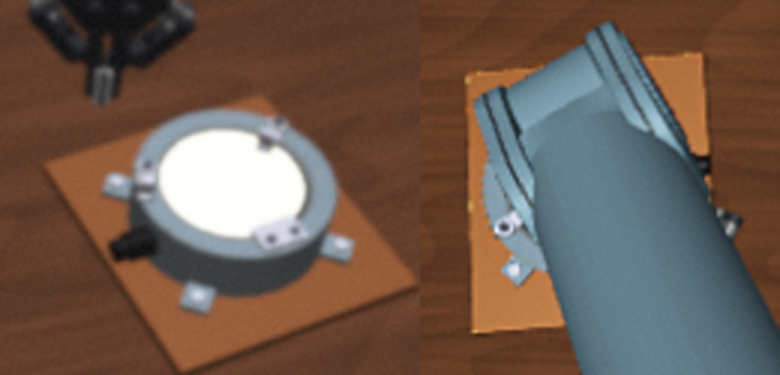

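The scene crop shows the left catch swung in, with its tab over the glass at (267,138). The arm hides the lamp from the top camera. Now the right one.

>>> send_rows(series=[{"travel": [-0.2, 0.23, 1.6], "turn": [-0.007, -0.007, 0], "claw": -1}, {"travel": [-0.22, 0.25, 5], "turn": [-0.007, -0.007, 0], "claw": -1}, {"travel": [-0.24, 0.27, 7.55], "turn": [-0.007, -0.007, 0], "claw": -1}, {"travel": [-0.24, 0.27, 7.55], "turn": [-0.007, -0.007, 0], "claw": -1}, {"travel": [-0.99, 1.16, 7.55], "turn": [-0.007, -0.007, 0], "claw": -1}, {"travel": [-1.58, 1.62, 7.55], "turn": [-0.007, -0.007, 0], "claw": -1}, {"travel": [-2.06, 2.23, 7.54], "turn": [-0.007, -0.007, 0], "claw": -1}, {"travel": [-2.43, 2.68, 7.53], "turn": [-0.007, -0.007, 0], "claw": -1}, {"travel": [-2.75, 3.14, 7.53], "turn": [-0.007, -0.007, 0], "claw": -1}, {"travel": [-2.98, 3.7, 7.52], "turn": [-0.007, -0.007, 0], "claw": -1}, {"travel": [-3.08, 4.34, 7.52], "turn": [-0.007, -0.007, 0], "claw": -1}, {"travel": [-3.03, 5.04, 7.51], "turn": [-0.007, -0.007, 0], "claw": -1}, {"travel": [-2.81, 5.73, 7.51], "turn": [-0.007, -0.007, 0], "claw": -1}, {"travel": [-2.42, 6.39, 7.51], "turn": [-0.007, -0.007, 0], "claw": -1}, {"travel": [-1.86, 6.95, 7.51], "turn": [-0.007, -0.007, 0], "claw": -1}, {"travel": [-1.17, 7.38, 7.51], "turn": [-0.007, -0.007, 0], "claw": -1}, {"travel": [-1.17, 7.38, 7.51], "turn": [-0.007, -0.007, 0], "claw": -1}, {"travel": [-1.17, 7.38, 7.51], "turn": [-0.007, -0.007, 0], "claw": -1}])

```text
time_s: 22.2
tcp_pos: [574.3, 182.9, 75.7]
ee_rot: [-0.645, -3.074, -0.001]
ft_force: [0.5, 0.4, -0.6]
finger_gap: -0.1
```

>>> send_rows(series=[{"travel": [-0.8, 0, 0], "turn": [0, 0, 0], "claw": -1}, {"travel": [-0.8, 0, -2], "turn": [0, 0, 0], "claw": -1}, {"travel": [-0.8, 0, -7], "turn": [0, 0, 0], "claw": -1}, {"travel": [0, -5, -12], "turn": [0, 0, 0], "claw": -1}, {"travel": [0, -10, -16], "turn": [0, 0, 0], "claw": -1}, {"travel": [0, -15, -16], "turn": [0, 0, 0], "claw": -1}, {"travel": [0, -20, -16], "turn": [0, 0, 0], "claw": -1}, {"travel": [0, -25, -16], "turn": [0, 0, 0], "claw": -1}, {"travel": [0, -30, -16], "turn": [0, 0, 0], "claw": -1}, {"travel": [0, -30, -16], "turn": [0, 0, 0], "claw": -1}, {"travel": [0, -30, -16], "turn": [0, 0, 0], "claw": -1}])

```text
time_s: 23.58
tcp_pos: [454.5, -91.9, 236.8]
ee_rot: [0.645, 3.073, -0.0]
ft_force: [0.4, 0.0, -0.3]
finger_gap: 0.2
```

```bash
python3 st.py; python3 look.py k2.png
```

```text
23.57 [ 0.515  0.247 -0.474  1.986  0.139  0.939  1.128] [454.5 -91.9 236.8] F [ 0.4  0.  -0.3] gap 0.2
[[-0.916  0.402  0.001]
 [ 0.402  0.916 -0.   ]
 [-0.001  0.    -1.   ]]
n pts [243, 218] med|r| 0.44 from 0.71
[575.2 229.9  59.5] [0.017 0.026 1.   ]
```

View pics/k2.png

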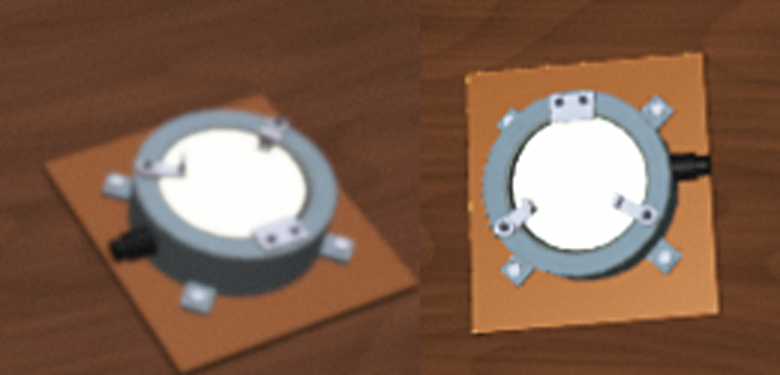

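Both catches are in over the glass: left tab at top crop (528,207), right at (620,200), which makes each about 1.9 rad. The fitted height is about 1.5 mm high, within noise, so I press lightly on the free rear edge to make sure it is home.

>>> send_rows(series=[{"travel": [1, 5.4, 0], "turn": [0, 0, 0], "claw": -1}, {"travel": [2, 10.8, 0], "turn": [0, 0, 0], "claw": -1}, {"travel": [3, 16.2, 0], "turn": [0, 0, 0], "claw": -1}, {"travel": [4, 21.6, 0], "turn": [0, 0, 0], "claw": -1}, {"travel": [5, 27, 0], "turn": [0, 0, 0], "claw": -1}, {"travel": [5.8, 32.3, 3], "turn": [0, 0, 0], "claw": -1}, {"travel": [5.8, 32.3, 6], "turn": [0, 0, 0], "claw": -1}, {"travel": [5.8, 32.3, 11], "turn": [0, 0, 0], "claw": -1}, {"travel": [5.8, 32.3, 15], "turn": [0, 0, 0], "claw": -1}, {"travel": [5.8, 32.3, 16.5], "turn": [0, 0, 0], "claw": -1}, {"travel": [5.8, 32.3, 17.1], "turn": [0, 0, 0], "claw": -1}, {"travel": [5.8, 32.3, 17.1], "turn": [0, 0, 0], "claw": -1}])

```text
time_s: 25.18
tcp_pos: [531.3, 227.2, 65.6]
ee_rot: [0.645, 3.074, 0.001]
ft_force: [-0.1, 0.1, -0.6]
finger_gap: -0.1
```

>>> send_rows(series=[{"travel": [0, 0, 0.2], "turn": [0, 0, 0], "claw": -1}, {"travel": [0, 0, 0.35], "turn": [0, 0, 0], "claw": -1}, {"travel": [0, 0, 0.5], "turn": [0, 0, 0], "claw": -1}, {"travel": [0, 0, 0.5], "turn": [0, 0, 0], "claw": -1}])

```text
time_s: 25.68
tcp_pos: [531.4, 226.7, 62.1]
ee_rot: [0.646, 3.073, -0.001]
ft_force: [-5.0, -3.6, 20.2]
finger_gap: -0.0
```

The tip stops at z = 62.1 mm under 20 N, exactly seat height plus 8 mm, so the glass is home. I retreat and hand in.

>>> send_rows(series=[{"travel": [0, 0, -1], "turn": [0, 0, 0], "claw": -1}, {"travel": [0, 0, -5], "turn": [0, 0, 0], "claw": -1}, {"travel": [0, 0, -10], "turn": [0, 0, 0], "claw": -1}, {"travel": [0, 0, -16], "turn": [0, 0, 0], "claw": -1}, {"travel": [-1, -6, -17], "turn": [0, 0, 0], "claw": -1}, {"travel": [-2, -12, -17], "turn": [0, 0, 0], "claw": -1}, {"travel": [-3, -18, -17], "turn": [0, 0, 0], "claw": -1}, {"travel": [-4, -24, -17], "turn": [0, 0, 0], "claw": -1}, {"travel": [-5.8, -30, -17], "turn": [0, 0, 0], "claw": -1}, {"travel": [-5.8, -30, -17], "turn": [0, 0, 0], "claw": -1}, {"travel": [-5.8, -30, -17], "turn": [0, 0, 0], "claw": -1}])

```text
time_s: 27.05
tcp_pos: [463.3, -70.9, 230.1]
ee_rot: [0.646, 3.074, -0.0]
ft_force: [0.4, 0.7, 0.4]
finger_gap: 0.0
```

```bash
python3 st.py; python3 look.py k3.png; python3 - <<'E'
from h import *
f=lambda n:cv2.imread('pics/'+n)
a,b=f('k2.png').astype(int),f('k3.png').astype(int)
print('change k2->k3',abs(a-b).max(2).__gt__(60).sum())
t0=f('t0.png').astype(int);t=load('top')['img'][:,:,::-1].astype(int)
for nm,(x,y,w,h) in dict(driver=(300,200,20,82),meter=(302,110,36,60),spare=(388,180,45,30)).items():
    print(nm,(abs(t0-t)[y:y+h,x:x+w].max(2)>50).sum())
print(order.finish_job())
E
```

```text
27.05 [ 0.501  0.272 -0.518  1.979  0.167  0.932  1.056] [463.3 -70.9 230.1] F [0.4 0.7 0.4] gap 0.0
[[-0.915  0.402  0.   ]
 [ 0.402  0.915 -0.   ]
 [-0.    -0.    -1.   ]]
n pts [242, 233] med|r| 0.42 from 0.72
[575.1 229.7  59.5] [0.014 0.018 1.   ]
change k2->k3 0
driver 734
meter 0
spare 0
the job is handed in; nothing more can be done
None
```

The large opal glass is in the lamp with both catches turned in over it, and I handed the job in at about 27 s; no verdict came back. I put the glass's far edge under the lip at about 29° of tilt and lowered it to about 11°. There the lower finger met the rim, so I rested the glass on that finger and pulled the finger out. The last 11° was therefore a short free drop; I worked out at most about 7 rad/s against the 9 limit, but did not measure it.

- **Glass:** pressing the rear edge with about 20 N, the tip stopped at 62.1 mm, which is seat height plus the glass's 8 mm thickness. The image fit gives it flat to about 0.02 rad and about 2 mm off centre.
- **Disagreement on height:** the same image fit puts the glass about 1.5 mm higher than the press did. That is about the camera calibration error, and I trusted the press.
- **Catches:** both read about 1.9 rad in the top picture.
- **Meter and smaller disc:** unchanged in the top picture.
- **Screwdriver:** not confirmed. The pixels around it had changed when I compared pictures, probably because the parked arm covers it, and I did not look again before handing in. No planned move went near it.
- **Robot:** it stands clear and reads no contact force.

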